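Rock a jammed power module out of its socket

TASK

The tall grey power module is jammed in its socket between two spring catches. Take it by the black tab on top and rock it sideways to pop up one end first while the other end is still down, rock it back to free the other end, then lift it straight out and stand it upright on its foot in the empty compartment of the blue bin. Never tip it over or drop it, and leave the other things on the bench where they are.

Things in the scene. Friction and masses are not known exactly. Their poses are not given: they have to be found in the camera images.
- module_center (a point): Grey plastic power module, 162 mm high, in the socket at the start. Point at its centre, 81 mm above its underside. z up, y along its long side, x across. Foot 40 (x) by 90 (y) mm; its ends slope in at 45 degrees from 4 mm up (half-length 45) to 12 mm up (half-length 37). Body above: 40 by 74 mm, up to 112 mm. Mass 0.4 to 0.65 kg.
- module_tab (a point): Point to grasp, on the module's axis, 140 mm above its underside, in the black tab on top: 14 mm thick (x), 62 mm long (y), from 112 to 162 mm above the underside. Grasp it with the fingers closing along x. It is the only place to grip while the module is in the socket.
- foot_p (a point): Middle of the module's bottom edge at its +y end, 45 mm from the axis.
- foot_n (a point): Middle of the module's bottom edge at its -y end, 45 mm from the axis.
- socket_floor (a point): Fixed black socket on an aluminium plate (150 x 210 mm, parts on it up to 42 mm high). Point in the middle of its floor, 18 mm above the bench, under the module's underside. z up, y is the rocking direction, as the module's. Cheeks 60 mm high (gap 43 mm) guide the module's broad sides; posts 30 mm high (gap 93 mm) stop its foot sliding along y.
- catch_p_at (a point): Spring catch at the socket's +y end: a steel roller, radius 6 mm, 12 mm above the socket floor, over the foot's slope, holding that end down with 25 to 35 N. Point at its rest centre. Lean the module to the other end, about that bottom edge, with about 20 N sideways at the tab: once this end is up 18 mm (0.2 rad; 0.24 is safe) the roller snaps in under it and keeps it up.
- catch_n_at (a point): The like catch at the -y end. Either end may go first. With one end resting on its roller (18 mm up), leaning the module back over that end to level and 0.06 rad beyond pops the other end up in the same way; the module is then free to lift. A straight pull on both catches at once takes over 50 N.
- bin_free (a point): Fixed blue bin, 200 (x) by 160 (y) mm outside, 55 mm high, walls and floor 5 mm, with a wall across the middle that makes two compartments one behind the other along x. Point in the middle of the floor of the empty compartment (5 mm above the bench), which is 92 mm (x) by 150 mm (y) inside and is the one at the bin's -x side (towards the robot). Its axes are the bin's.
- transformer_center (a point): Dark steel transformer block 60 x 110 x 77 mm lying in the far compartment of the blue bin; bystander. Point at its centre, 36 mm above its underside.
- screwdriver: Screwdriver 200 mm long lying on the bench beyond the work; bystander.
- spool: White plastic spool, 76 mm diameter, 56 mm high, standing on the bench; bystander. Origin under its centre.
- bottle: Clear bottle, 60 mm diameter, 170 mm high, standing at the robot's left side of the bench; bystander. Origin under its centre.
- tester: Orange and black hand-held electrical tester 85 x 160 x 40 mm lying at the robot's right; bystander. Origin under its centre.
- wrench: Wrench 170 mm long lying at the robot's left; bystander.
- relay_box: White box 70 x 100 x 50 mm on the bench beyond the work; bystander. Origin under its centre.
- module: The same module; origin at the centre of its underside, 81 mm below module_center.

How it is judged:
By the outcome, as a careful person would: the job done as asked, in the order asked, and still so for the second after the job is handed in, with the robot touching nothing.
It also fails if it takes over 48 s, if anything falls off the work surface, if the arm or the gripper's body presses on something with over 40 N, if the wrist force passes 120 N, or if a joint passes its speed limit or range.

ROBOT

A 6-joint arm with a two-finger parallel gripper is mounted at the origin on the work surface. World frame = base frame: x ahead of the robot, y to its left, z up, the work surface at z = 0. Lengths are in mm, angles in degrees, forces in N, time in s.
With the tool pointing down it reaches from about 300 to 850 mm from the base axis. Payload 4.2 kg.
Tool frame: the origin (TCP) lies at the very end of the fingers, on their centre line; the grasp point (between the pads) lies 19 mm behind it; z points along the fingers, x is the direction in which the jaws open and shut, and the axes are right-handed (so a half turn about z gives the same grasp; the last joint's range is limited). The gripper opens to 91 mm and grips with 3 to 60 N. Pads are 32 mm wide; open, the fingers measure 118 mm over their backs; the gripper's body (76 mm by 178 mm) begins 60 mm behind the grasp point.
Start: joints at [-70.76, 18.312, 89.639, -0, 72.044, -1.146], TCP at [200.3, -539.002, 213.976] pointing down, gripper open.
Joint ranges: [-177.97, 177.97], [-48.28, 115.42], [12.27, 149.76], [-77.06, 257.06], [2.81, 150.46], [-146.56, 146.56]. Speed limits (degrees/s): [147.25, 147.25, 180, 180, 180, 180].

INTERFACE

Orientations are given as [roll, pitch, yaw] about the fixed x, y, z axes, in that order (R = Rz(yaw) Ry(pitch) Rx(roll)).
In Python, from workcell import env gives the robot as it stands.
- The arm moves only by the tool servo_tool, never from a script. Its argument "plan" is a list of rows, each a list of 3 entries, a list of its own where there are three numbers: the turn, a rotation vector about the tool's x, y, z in degrees, then the shift along the tool's x, y, z in mm, then the finger opening in mm, from 0 to 91.2. In form: [[[ax, ay, az], [dx, dy, dz], claw], ...]. A call has exactly 10 rows; each row shifts and turns the pose as measured when the row begins, along the tool's axes as they then stand; what a row does not reach is not made up. A row lasts 1/8 s, in which the tool goes at most 62.5 mm and 10.7 degrees, less where a joint would pass 70% of its speed; a pose out of reach is approached as far as the arm can. A call with a gripper value outside its range is refused whole. The fingers move at their own pace and stop on an object; "squeeze" is the grip in N (left out, the last holds). Time passes only in rows, so rows that do not move let the fingers close, or fill a call up. It gives the time, the measured TCP pose, the force and the opening at its end, in the units of the state.
- env.state(): the state, without advancing time (a new reading comes with each control period).
- env.grab_frame(name): name is "scene" or "top"; returns a dict with "pixels" (384x512x3 uint8, red, green, blue), "intrinsics" (3x3 intrinsics, pixels), "eye" and "attitude" of the camera in the world. Camera axes: x right, y up, looking along -z (the intrinsics and any distortion apply to the point x, -y, -z); pixel columns grow to the right and rows downward; lengths in mm; the calibration is good to about 2 mm. A picture is of the moment at which its call begins. There is no depth.
- env.job_done(): hands the job in, once; it reports no verdict.
The state is a dict: "time_s": time; "qpos": joint angles; "qvel": joint speeds; "effort": joint torques, N m; "ee_pos": TCP position; "ee_rot": TCP orientation; "force": force on the tool from outside, world axes, zero at the start; "torque": the same for the moment, N m; "gripper_width": finger opening in mm.
Only numpy, scipy, OpenCV 4.12 (cv2) and the standard library are available. Lean on these libraries where they do the work, as an engineer would, in place of code of your own. Each camera call takes 0.05 s, during which the arm holds its last target.

## Working session

There is one attempt and no reset: what is moved stays moved. The work goes in short steps, Python scripts to look and compute and a tool call to move; the robot and the scene stay as the last step left them, time stands still between calls to the robot, and variables do not carry over. Pictures are saved under pics/ and viewed, and the job is handed in when it is done.

Besides the shell and the picture viewer there is one more tool, called after "Request:" as name(argument=value, ...) on one line, values as JSON. servo_tool: Moves the arm, as the interface text tells. Its arguments: {"type":"object","properties":{"plan":{"type":"array"},"squeeze":{"type":"number"}},"required":["plan"]}

```bash
mkdir -p pics; ls
python3 - <<'E'
from workcell import env
import cv2,json,numpy as np,pickle
print(env.state())
for n in("scene","top"):
    f=env.grab_frame(n); cv2.imwrite(f"pics/{n}0.png",np.ascontiguousarray(f["pixels"][:,:,::-1]))
    pickle.dump(f,open(f"pics/{n}0.pkl","wb"))
    print({k:v for k,v in f.items() if k!="pixels"})
E
```

```text
pics
{'time_s': 0.0, 'qpos': array([-7.07612215e+01,  1.83493254e+01,  8.97088301e+01,  1.48868230e-03,
        7.20438937e+01, -1.14598756e+00]), 'qvel': array([-0.04051406,  0.06474265,  0.02224352, -0.01170164, -0.03685729,
        0.01335892]), 'effort': array([-2.36419393e-03, -4.12473750e+01, -2.31973851e+01,  7.23420689e-02,
        4.55966697e-02, -1.54992058e-04]), 'ee_pos': array([ 200.11871846, -538.48684935,  213.12708089]), 'ee_rot': array([-1.79996544e+02,  1.02000518e-01, -6.96156910e+01]), 'force': array([ 0.0216302 , -0.29933103, -0.60800586]), 'torque': array([ 0.01863993, -0.00324407,  0.07993962]), 'gripper_width': 91.18515206375626}
{'intrinsics': array([[440.74069517,   0.        , 263.08484242],
       [  0.        , 440.74069517, 193.37790716],
       [  0.        ,   0.        ,   1.        ]]), 'eye': array([1287.75334338,  354.374536  , 1286.69984105]), 'attitude': array([3.44938546e+01, 5.45614332e-02, 1.15862764e+02])}
{'intrinsics': array([[397.26825696,   0.        , 257.67314935],
       [  0.        , 397.26825696, 193.40470723],
       [  0.        ,   0.        ,   1.        ]]), 'eye': array([ 359.62333168,    4.91442257, 1503.04043752]), 'attitude': array([  9.98201117,  -0.78463593, -88.89670439])}
```

Run:
```python
import cv2
for n in("scene","top"):
    i=cv2.imread(f"pics/{n}0.png"); cv2.imwrite(f"pics/{n}0b.png",cv2.resize(i,(800,600),interpolation=cv2.INTER_CUBIC))
```

```text
(no output)
```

View pics/scene0b.png

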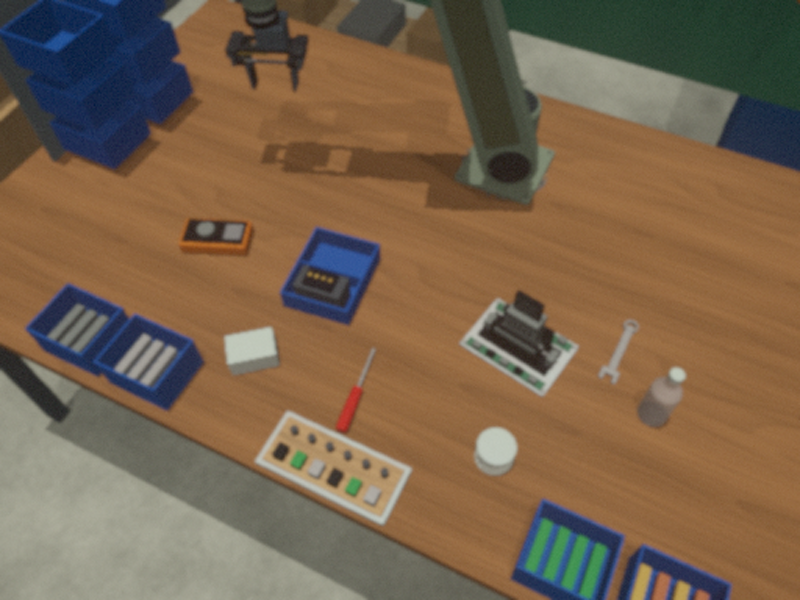

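View pics/top0b.png

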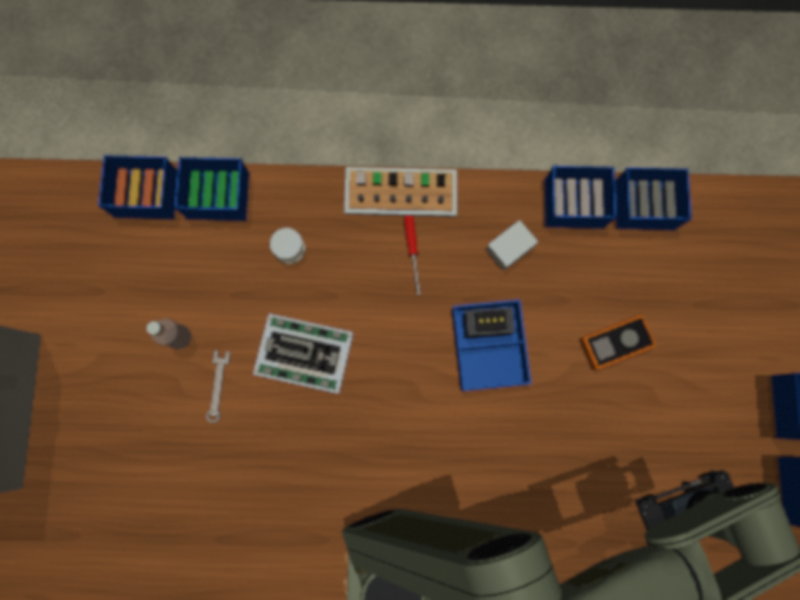

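The scene view shows the module in its socket on the white plate at about (520,335), with the blue bin at (330,275). In the top view the plate is at (303,352) and the bin at (490,345), with the empty compartment nearer the robot. Next I'll zoom in.

```bash
cat > h.py <<'E'
import numpy as np,cv2,pickle
from scipy.spatial.transform import Rotation as R
def load(n): return pickle.load(open(f"pics/{n}.pkl","rb"))
def ray(f,u,v):
    K=f["intrinsics"];d=np.array([(u-K[0,2])/K[0,0],-(v-K[1,2])/K[1,1],-1.])
    return f["eye"],R.from_euler("xyz",f["attitude"],degrees=True).apply(d)
def onz(f,u,v,z):
    e,d=ray(f,u,v);return e+d*(z-e[2])/d[2]
def proj(f,P):
    P=np.atleast_2d(P);c=R.from_euler("xyz",f["attitude"],degrees=True).inv().apply(P-f["eye"])
    K=f["intrinsics"];return np.c_[K[0,2]-K[0,0]*c[:,0]/c[:,2],K[1,2]+K[1,1]*c[:,1]/c[:,2]]
def crop(f,u0,v0,w,h,s,name,polys=()):
    im=np.ascontiguousarray(f["pixels"][:,:,::-1])[v0:v0+h,u0:u0+w]
    im=cv2.resize(im,None,fx=s,fy=s,interpolation=cv2.INTER_CUBIC)
    for p,c in polys:
        q=((proj(f,p)-[u0,v0]+.5)*s).astype(int); cv2.polylines(im,[q.reshape(-1,1,2)],True,c,1)
    cv2.imwrite(f"pics/{name}.png",im)
E
python3 - <<'E'
from h import *
crop(load("top0"),155,190,80,70,8,"c_top")
crop(load("scene0"),285,180,95,75,8,"c_scene")
crop(load("top0"),280,185,70,70,8,"b_top")
crop(load("scene0"),170,140,85,75,8,"b_scene")
E
```

```text
(no output)
```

View pics/c_top.png

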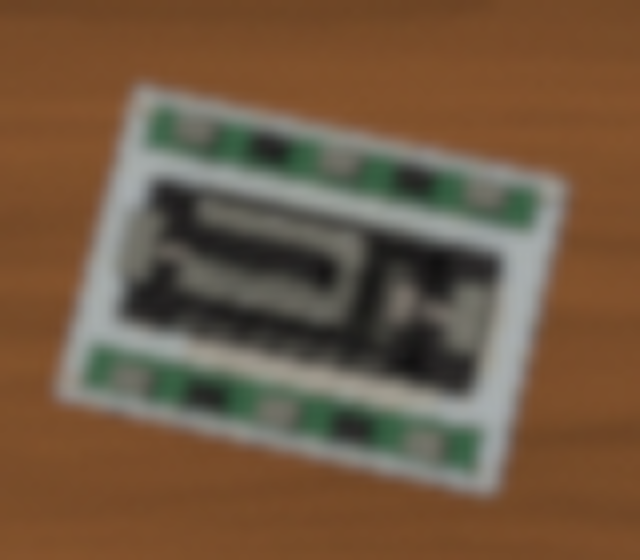

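View pics/c_scene.png

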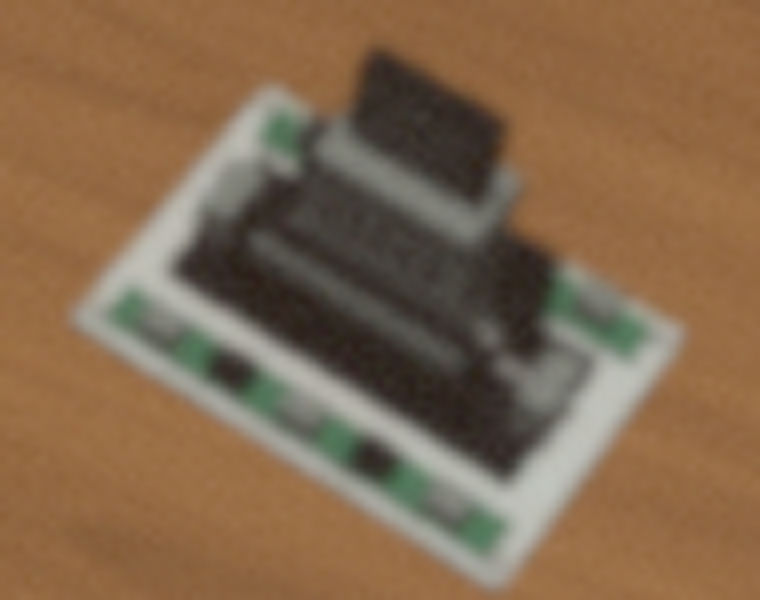

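View pics/b_top.png

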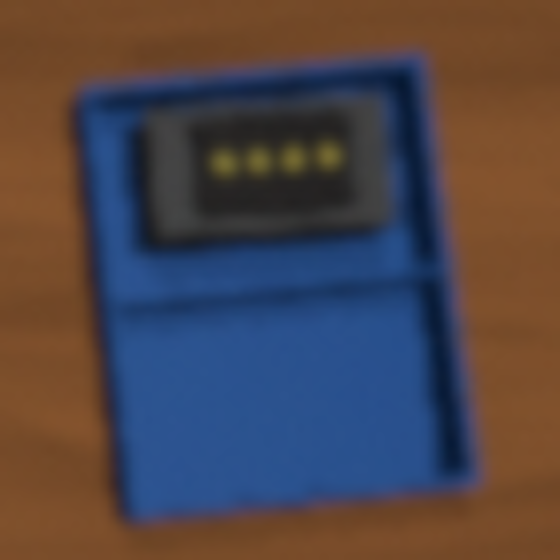

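View pics/b_scene.png

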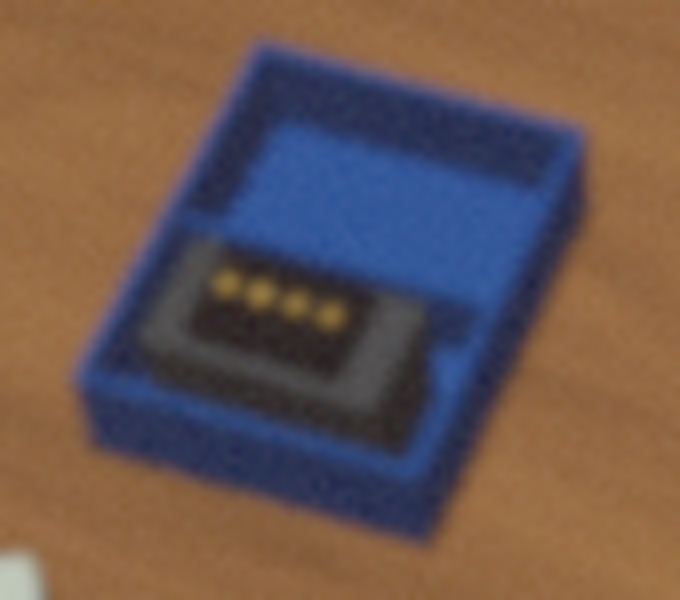

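```bash
cat > fit.py <<'E'
from h import *
from scipy.optimize import least_squares
T,S=load("top0"),load("scene0")
px=lambda a,o:np.array(o)+(np.array(a)+.5)/8-.5
def M(p,P):
    c,s=np.cos(p[2]),np.sin(p[2]);P=np.asarray(P,float)
    return np.c_[p[0]+c*P[:,0]-s*P[:,1],p[1]+s*P[:,0]+c*P[:,1],P[:,2]]
def rect(a,b,z):return np.array([[a,b,z],[a,-b,z],[-a,-b,z],[-a,b,z]])
pt=px([(140,85),(568,180),(492,495),(60,400)],(155,190))
ps=px([(500,590),(75,318),(272,85),(685,330)],(285,180))
bt=px([(78,90),(428,57),(480,485),(125,520)],(280,185))
bs=px([(430,475),(80,375),(260,42),(585,130)],(170,140))
if __name__=="__main__":
  for nm,t,s,a,b,z in(("plate",pt,ps,75,105,8),("bin",bt,bs,100,80,55)):
    print(nm,"top:\n",np.array([onz(T,*q,z) for q in t]).round(1),"\nscene\n",np.array([onz(S,*q,z) for q in s]).round(1))
    for zz in ([4,6,8,10,12] if nm=="plate" else [55]):
      for w in("t","s","ts"):
        def f(p):
            r=[]
            if "t" in w:r.append(proj(T,M(p,rect(a,b,zz)))-t)
            if "s" in w:r.append(proj(S,M(p,rect(a,b,zz)))-s)
            return np.concatenate(r).ravel()
        o=least_squares(f,[500,200 if nm=="plate" else -150,-.2])
        print(zz,w,o.x[:2].round(1),np.degrees(o.x[2]).round(2),np.sqrt(np.mean(o.fun**2)).round(2))
E
python3 fit.py
```

```text
plate top:
 [[589.9 314.2   8. ]
 [548.8 109.7   8. ]
 [400.6 140.1   8. ]
 [440.5 343.    8. ]] 
scene
 [[590.5 315.4   8. ]
 [548.  110.4   8. ]
 [399.9 140.7   8. ]
 [441.3 344.4   8. ]]
4 t [495.3 227.3] -11.26 0.28
4 s [492.5 227.3] -11.51 0.23
4 ts [494.  227.3] -11.38 0.36
6 t [495.1 227. ] -11.26 0.28
6 s [493.7 227.5] -11.52 0.23
6 ts [494.5 227.3] -11.39 0.29
8 t [494.9 226.7] -11.27 0.29
8 s [495.  227.7] -11.52 0.23
8 ts [494.9 227.3] -11.39 0.28
10 t [494.8 226.4] -11.27 0.3
10 s [496.2 227.9] -11.52 0.25
10 ts [495.4 227.2] -11.4 0.34
12 t [494.6 226.1] -11.27 0.31
12 s [497.4 228. ] -11.53 0.26
12 ts [495.9 227.2] -11.41 0.43
bin top:
 [[ 608.3 -127.3   55. ]
 [ 627.4 -289.8   55. ]
 [ 430.5 -310.8   55. ]
 [ 411.6 -149.6   55. ]] 
scene
 [[ 605.4 -126.3   55. ]
 [ 625.5 -286.2   55. ]
 [ 429.7 -311.7   55. ]
 [ 411.  -153.6   55. ]]
55 t [ 519.5 -219.4] 6.42 0.36
55 s [ 517.7 -219.5] 7.58 0.33
55 ts [ 518.7 -219.3] 6.98 0.45
```

```bash
cat > ov.py <<'E'
from fit import *
p=[494.9,227.3,np.radians(-11.4)];b=[518.7,-219.4,np.radians(7)]
R_,G,B,Y=(0,0,255),(0,255,0),(255,0,0),(0,255,255)
m=[(M(p,rect(75,105,8)),R_),(M(p,rect(20,37,130)),G),(M(p,rect(7,31,180)),Y),(M(p,rect(7,31,130)),Y)]
n=[(M(b,rect(100,80,55)),R_),(M(b,rect(95,75,5)),G),(M(b,rect(46,75,5)-[48.75,0,0]),Y),(M(b,rect(46,75,55)-[48.75,0,0]),Y)]
crop(T,155,190,80,70,8,"o1",m);crop(S,285,180,95,75,8,"o2",m)
crop(T,280,185,70,70,8,"o3",n);crop(S,170,140,85,75,8,"o4",n)
a=[cv2.imread(f"pics/o{i}.png") for i in(1,2,3,4)]
c=np.zeros((1200,1460,3),np.uint8)
for i,(y,x) in enumerate(((0,0),(0,700),(600,0),(600,700))):
    c[y:y+a[i].shape[0],x:x+a[i].shape[1]]=a[i]
cv2.imwrite("pics/ov1.png",cv2.resize(c[:600,:],(800,329)) if 0 else c[:600,:1460][:, :])
cv2.imwrite("pics/ovA.png",a[0]);cv2.imwrite("pics/ovB.png",a[1]);cv2.imwrite("pics/ovC.png",np.hstack([cv2.resize(a[2],(400,400)),cv2.resize(a[3],(400,353))[:353]]) if 0 else a[2]);cv2.imwrite("pics/ovD.png",a[3])
E
python3 ov.py
```

```text
(no output)
```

View pics/ovA.png

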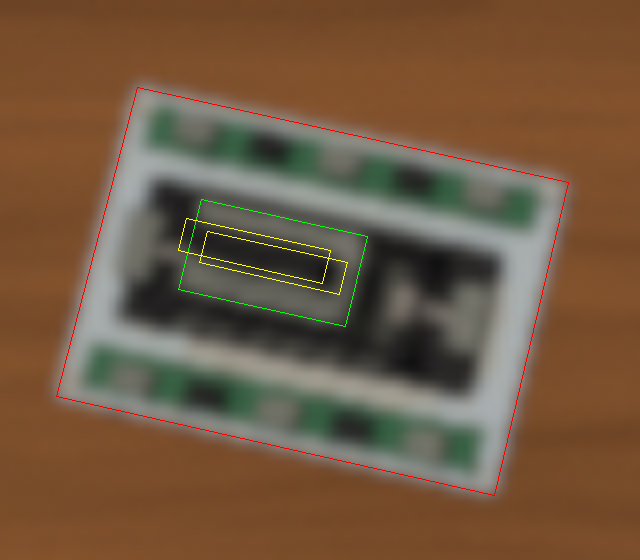

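View pics/ovB.png

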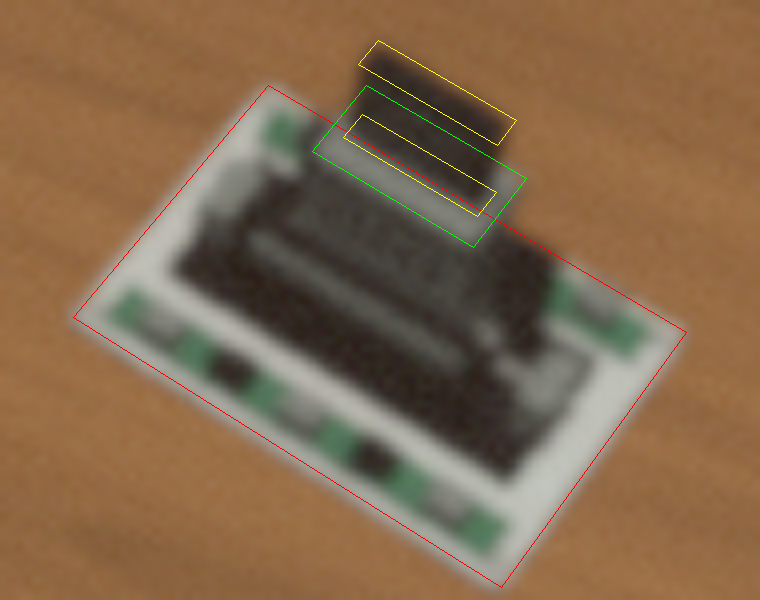

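View pics/ovC.png

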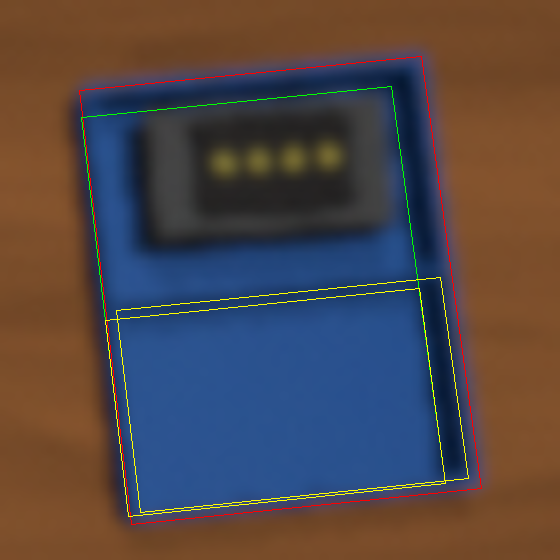

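View pics/ovD.png

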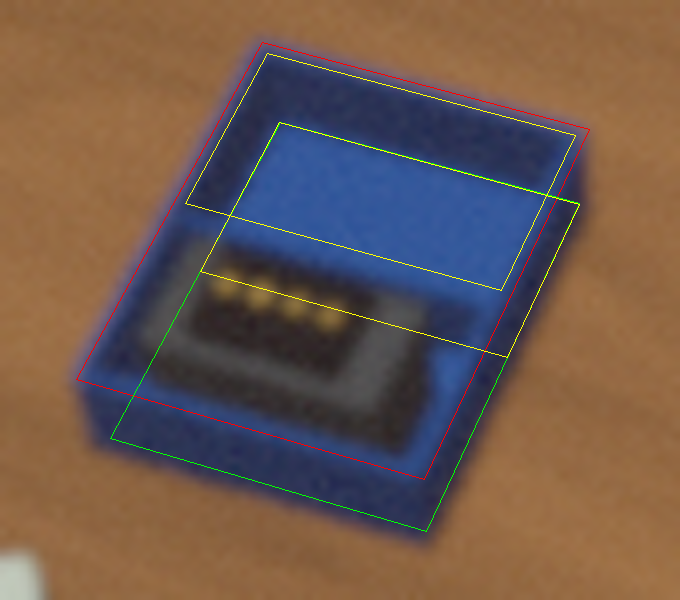

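The overlays fit within about 2 mm. The socket is at (495, 227.3) with yaw −11.4°. The bin is at (518.7, −219.4) with yaw about 7°, so the middle of the empty compartment is near (470, −225). Next is a planner that prints the rows.

```bash
cat > plan.py <<'E'
import sys;from h import *
from workcell import env
def plan(pos,rot,n,st=None):
    s=st or env.state();p=np.array(s["ee_pos"]);r=R.from_euler("xyz",s["ee_rot"],degrees=True)
    rt=R.from_euler("xyz",rot,degrees=True);pos=np.array(pos,float)
    dw=(rt*r.inv()).as_rotvec()/n;dp=(pos-p)/n
    for i in range(n):
        a=r.inv().apply(dw);t=r.inv().apply(dp)
        print([np.degrees(a).round(1).tolist(),t.round(1).tolist()])
        r=R.from_rotvec(dw)*r
    print("dpos",(pos-p).round(1),"t",s["time_s"],"F",s["force"].round(1),"T",s["torque"].round(2),"w",s["gripper_width"])
if __name__=="__main__":
    a=[float(x) for x in sys.argv[1:]];plan(a[:3],a[3:6],int(a[6]))
E
python3 plan.py 495 227.3 220 180 0 -11.4 20
```

```text
[[-0.0, 0.0, -2.9], [-30.8, -27.2, -0.3]]
[[-0.0, 0.0, -2.9], [-29.3, -28.7, -0.3]]
[[-0.0, 0.0, -2.9], [-27.8, -30.1, -0.3]]
[[-0.0, 0.0, -2.9], [-26.3, -31.5, -0.3]]
[[-0.0, 0.0, -2.9], [-24.6, -32.8, -0.3]]
[[-0.0, 0.0, -2.9], [-22.9, -34.0, -0.3]]
[[-0.0, 0.0, -2.9], [-21.2, -35.1, -0.3]]
[[-0.0, 0.0, -2.9], [-19.4, -36.2, -0.3]]
[[-0.0, 0.0, -2.9], [-17.5, -37.1, -0.3]]
[[-0.0, 0.0, -2.9], [-15.6, -37.9, -0.3]]
[[-0.0, 0.0, -2.9], [-13.7, -38.7, -0.3]]
[[-0.0, 0.0, -2.9], [-11.7, -39.3, -0.3]]
[[-0.0, 0.0, -2.9], [-9.7, -39.9, -0.3]]
[[-0.0, 0.0, -2.9], [-7.6, -40.3, -0.3]]
[[-0.0, 0.0, -2.9], [-5.6, -40.7, -0.3]]
[[-0.0, 0.0, -2.9], [-3.5, -40.9, -0.3]]
[[-0.0, 0.0, -2.9], [-1.4, -41.0, -0.3]]
[[-0.0, 0.0, -2.9], [0.7, -41.0, -0.3]]
[[-0.0, 0.0, -2.9], [2.7, -40.9, -0.3]]
[[-0.0, 0.0, -2.9], [4.8, -40.7, -0.3]]
dpos [294.8 765.8   6.8] t 0.1 F [-0.6  0.  -0.5] T [ 0.    0.01 -0.  ] w 91.54091803909436
```

Request:
servo_tool(plan=[[[0, 0, -3], [-31, -27, -1], 91], [[0, 0, -3], [-29, -29, -1], 91], [[0, 0, -3], [-28, -30, -1], 91], [[0, 0, -3], [-26, -31, -1], 91], [[0, 0, -3], [-25, -33, -1], 91], [[0, 0, -3], [-23, -34, -1], 91], [[0, 0, -3], [-21, -35, -1], 91], [[0, 0, -3], [-19, -36, -1], 91], [[0, 0, -3], [-18, -37, -1], 91], [[0, 0, -3], [-16, -38, -1], 91]])

```text
time_s: 1.35
ee_pos: [343.2, -142.7, 220.9]
ee_rot: [-179.8, 0.4, -39.0]
force: [0.5, -0.9, -0.1]
gripper_width: 91.0
```

```bash
python3 plan.py 495 227.3 225 180 0 -11.4 10
```

```text
[[-0.0, 0.0, -2.8], [-11.5, -38.3, -0.2]]
[[-0.0, 0.0, -2.8], [-9.6, -38.8, -0.2]]
[[-0.0, 0.0, -2.8], [-7.8, -39.2, -0.2]]
[[-0.0, 0.0, -2.8], [-5.9, -39.6, -0.3]]
[[-0.0, 0.0, -2.8], [-3.9, -39.8, -0.3]]
[[-0.0, 0.0, -2.8], [-2.0, -39.9, -0.3]]
[[-0.0, 0.0, -2.8], [-0.1, -40.0, -0.3]]
[[-0.0, 0.0, -2.8], [1.8, -40.0, -0.4]]
[[-0.0, 0.0, -2.8], [3.8, -39.8, -0.4]]
[[-0.0, 0.0, -2.8], [5.7, -39.6, -0.4]]
dpos [151.8 370.    4.1] t 1.35 F [ 0.5 -0.9 -0.1] T [-0.1  -0.03 -0.01] w 91.00327093692592
```

Request:
servo_tool(plan=[[[0, 0, -2.8], [-11.5, -38.3, -0.5], 60], [[0, 0, -2.8], [-9.6, -38.8, -0.5], 60], [[0, 0, -2.8], [-7.8, -39.2, -0.5], 60], [[0, 0, -2.8], [-5.9, -39.6, -0.5], 60], [[0, 0, -2.8], [-3.9, -39.8, -0.5], 60], [[0, 0, -2.8], [-2, -39.9, -0.5], 60], [[0, 0, -2.8], [0, -40, -0.5], 60], [[0, 0, -2.8], [1.8, -40, -0.5], 60], [[0, 0, -2.8], [3.8, -39.8, -0.5], 60], [[0, 0, -2.8], [5.7, -39.6, -0.5], 60]])

```text
time_s: 2.6
ee_pos: [491.7, 242.1, 225.3]
ee_rot: [-179.8, 0.4, -9.9]
force: [0.2, -0.3, -0.1]
gripper_width: 60.1
```

```bash
python3 plan.py 495 227.3 139 180 0 -11.4 8
python3 - <<'E'
from h import *
from workcell import env
for n in("scene","top"):
    f=env.grab_frame(n);pickle.dump(f,open(f"pics/{n}1.pkl","wb"))
crop(load("scene1"),280,110,100,110,5.4,"g_s")
E
```

```text
[[-0.0, 0.1, 0.2], [0.8, 1.8, 10.8]]
[[-0.0, 0.1, 0.2], [0.8, 1.8, 10.8]]
[[-0.0, 0.1, 0.2], [0.8, 1.8, 10.8]]
[[-0.0, 0.1, 0.2], [0.8, 1.8, 10.8]]
[[-0.0, 0.1, 0.2], [0.8, 1.8, 10.8]]
[[-0.0, 0.1, 0.2], [0.8, 1.8, 10.8]]
[[-0.0, 0.1, 0.2], [0.8, 1.7, 10.8]]
[[-0.0, 0.1, 0.2], [0.8, 1.7, 10.8]]
dpos [  3.3 -14.8 -86.3] t 2.6 F [ 0.2 -0.3 -0.1] T [-0.02 -0.07 -0.02] w 60.1498417366024
```

View pics/g_s.png

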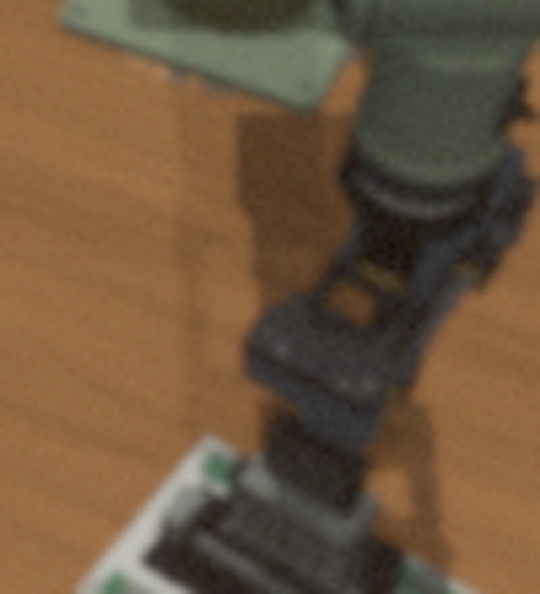

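The scene view shows the gripper over the module with its jaws across the tab. The tab is at about (320,465) and nothing is touching. I'll align it and then go down.

Request:
servo_tool(plan=[[[0, 0.2, 0.5], [2, 5, 0], 60], [[0, 0.2, 0.5], [2, 5, 0], 60], [[0, 0, 0.5], [2, 4.5, 0], 60], [[0, 0, 0], [0, 0, 13], 60], [[0, 0, 0], [0, 0, 13], 60], [[0, 0, 0], [0, 0, 13], 60], [[0, 0, 0], [0, 0, 13], 60], [[0, 0, 0], [0, 0, 13], 60], [[0, 0, 0], [0, 0, 13], 60], [[0, 0, 0], [0, 0, 6], 60]])

```text
time_s: 3.95
ee_pos: [493.6, 224.2, 133.5]
ee_rot: [-179.9, 0.2, -11.6]
force: [-0.0, -0.8, -0.1]
gripper_width: 60.2
```

```bash
python3 plan.py 495 227.3 139 180 0 -11.4 1
```

```text
[[-0.1, 0.2, -0.2], [0.7, -3.3, -5.5]]
dpos [1.4 3.1 5.5] t 3.95 F [-0.  -0.8 -0.1] T [-0.04 -0.1   0.02] w 60.17717978871572
```

Request:
servo_tool(plan=[[[0, 0, 0], [0.7, -3, -5.5], 60], [[0, 0, 0], [0, 0, 0], 60], [[0, 0, 0], [0, 0, 0], 30], [[0, 0, 0], [0, 0, 0], 30], [[0, 0, 0], [0, 0, 0], 22], [[0, 0, 0], [0, 0, 0], 22], [[0, 0, 0], [0, 0, 0], 18], [[0, 0, 0], [0, 0, 0], 18], [[0, 0, 0], [0, 0, 0], 18], [[0, 0, 0], [0, 0, 0], 18]], squeeze=10)

```text
time_s: 5.2
ee_pos: [495.9, 227.6, 140.5]
ee_rot: [-179.8, 0.1, -11.6]
force: [-0.5, 0.5, 0.4]
gripper_width: 17.9
```

```bash
python3 plan.py 495 227.3 139 180 0 -11.4 1;python3 - <<'E'
from h import *
from workcell import env
for n in("scene","top"):
    f=env.grab_frame(n);pickle.dump(f,open(f"pics/{n}2.pkl","wb"))
crop(load("scene2"),290,150,90,75,8,"g_s2")
E
```

```text
[[-0.2, 0.1, -0.2], [-0.8, 0.5, 1.5]]
dpos [-0.9 -0.3 -1.5] t 5.2 F [-0.5  0.5  0.4] T [ 0.01 -0.06 -0.01] w 17.907906659126375
```

View pics/g_s2.png

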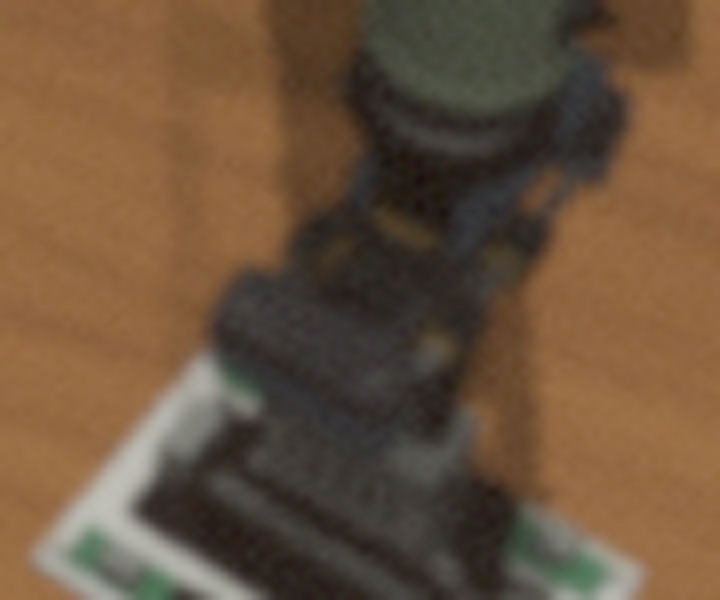

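The fingers straddle the tab at 18 mm open without contact. Now I'll close gently.

Request:
servo_tool(plan=[[[0, 0, 0], [-0.5, 0.3, 1.5], 18], [[0, 0, 0], [0, 0, 0], 10], [[0, 0, 0], [0, 0, 0], 10], [[0, 0, 0], [0, 0, 0], 10], [[0, 0, 0], [0, 0, 0], 10], [[0, 0, 0], [0, 0, 0], 10], [[0, 0, 0], [0, 0, 0], 5], [[0, 0, 0], [0, 0, 0], 5], [[0, 0, 0], [0, 0, 0], 5], [[0, 0, 0], [0, 0, 0], 5]], squeeze=10)

```text
time_s: 6.55
ee_pos: [495.3, 227.4, 138.7]
ee_rot: [-179.8, 0.1, -11.6]
force: [-0.5, -0.2, -0.4]
gripper_width: 14.0
```

```bash
python3 plan.py 495 227.3 139 180 0 -11.4 1
```

```text
[[-0.2, 0.1, -0.2], [-0.3, 0.2, -0.3]]
dpos [-0.3 -0.1  0.3] t 6.55 F [-0.5 -0.2 -0.4] T [-0.12 -0.12  0.04] w 13.992897173700076
```

Grip width is 14.0 mm, which is the tab thickness, and there's no side load. I'll squeeze firmly and start leaning toward −y, pivoting about foot_n.

Request:
servo_tool(plan=[[[0, 0, 0], [0, 0, 0], 5], [[0, 0, 0], [0, 0, 0], 5], [[1.5, 0, 0], [0, 3.2, -1.1], 5], [[1.5, 0, 0], [0, 3.2, -1.1], 5], [[1.5, 0, 0], [0, 3.2, -1.1], 5], [[1.5, 0, 0], [0, 3.2, -1.1], 5], [[1.5, 0, 0], [0, 3.2, -1.1], 5], [[0, 0, 0], [0, 0, 0], 5], [[0, 0, 0], [0, 0, 0], 5], [[0, 0, 0], [0, 0, 0], 5]], squeeze=58)

```text
time_s: 7.8
ee_pos: [492.5, 214.1, 142.8]
ee_rot: [-171.4, 0.0, -11.7]
force: [0.2, 0.6, -1.7]
gripper_width: 13.7
```

```bash
cat > mod.py <<'E'
# module pose from TCP (assuming fixed grasp), in socket frame y,z, feet, tilt
from h import *
from workcell import env
s=env.state();r=R.from_euler("xyz",s["ee_rot"],degrees=True);p=s["ee_pos"]
P=np.array([495.0,227.3,18]);S=R.from_euler("z",-11.4,degrees=True)
for n,v in(("foot_p",[0,-45,121]),("foot_n",[0,45,121]),("tab",[0,0,-19])):
    print(n,S.inv().apply(p+r.apply(v)-P).round(1))
rel=(S.inv()*r*R.from_euler("x",180,degrees=True).inv()).as_rotvec()
print("tilt rad",rel.round(3),"F(sock)",S.inv().apply(s["force"]).round(1),"T",S.inv().apply(s["torque"]).round(2),"w",round(s["gripper_width"],1),"t",s["time_s"])
E
python3 mod.py
```

```text
foot_p [ 0.4 49.1 11.9]
foot_n [ -0.  -39.9  -1.5]
tab [ 1.000e-01 -1.630e+01  1.436e+02]
tilt rad [ 0.15   0.    -0.004] F(sock) [ 0.1  0.6 -1.7] T [-0.18 -0.14  0.21] w 13.7 t 7.8
```

```bash
cat > snap.py <<'E'
import sys;from h import *
from workcell import env
k=sys.argv[1]
for n in("scene","top"):
    f=env.grab_frame(n);pickle.dump(f,open(f"pics/{n}{k}.pkl","wb"))
crop(load(f"scene{k}"),285,165,95,75,8,f"s_{k}")
E
python3 snap.py 3
```

```text
(no output)
```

View pics/s_3.png

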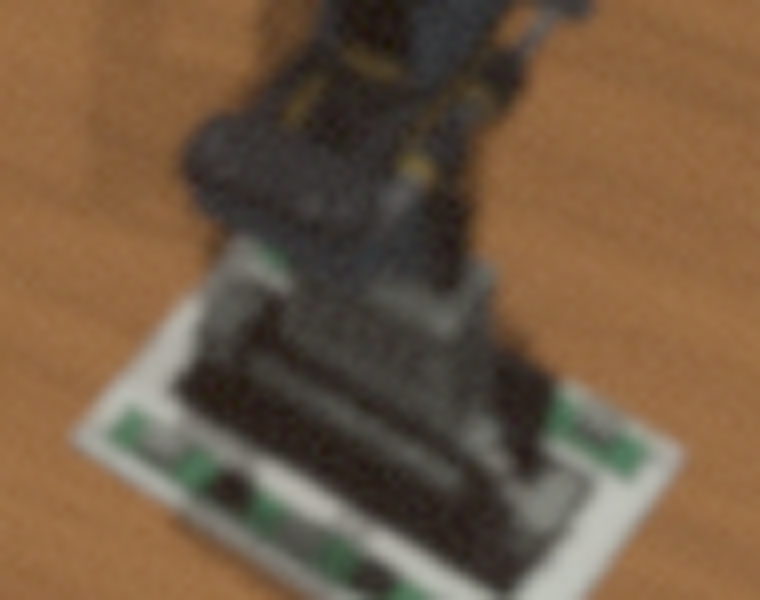

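The module is leaning, with its body top shifted from (522,300) to (490,262) in this crop. The tab is at −16 mm, which is about 0.115 rad. I'll continue.

Request:
servo_tool(plan=[[[1.2, 0, 0], [0, 3.5, -0.7], 5], [[1.2, 0, 0], [0, 3.5, -0.7], 5], [[1.2, 0, 0], [0, 3.5, -0.7], 5], [[1.2, 0, 0], [0, 3.5, -0.7], 5], [[1.2, 0, 0], [0, 3.5, -0.7], 5], [[0, 0, 0], [0, 0, 0], 5], [[0, 0, 0], [0, 0, 0], 5], [[0, 0, 0], [0, 0, 0], 5], [[0, 0, 0], [0, 0, 0], 5], [[0, 0, 0], [0, 0, 0], 5]])

```text
time_s: 9.15
ee_pos: [489.8, 199.8, 145.9]
ee_rot: [-164.3, 0.0, -12.1]
force: [0.6, 2.9, 0.5]
gripper_width: 13.5
```

```bash
python3 mod.py; python3 snap.py 4
```

```text
foot_p [ 1.2 48.1 23.7]
foot_n [  0.1 -38.5  -0.7]
tab [  0.2 -33.1 146.2]
tilt rad [ 0.275 -0.002 -0.012] F(sock) [0.  2.9 0.5] T [0.28 0.01 0.06] w 13.5 t 9.15
```

View pics/s_4.png

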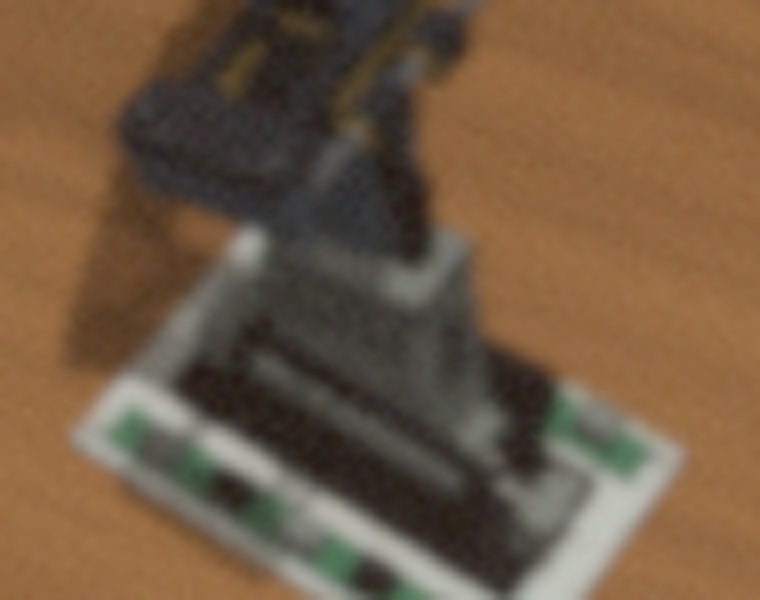

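```bash
cat > ovm.py <<'E'
import sys;from fit import *
k=sys.argv[1];pf=[float(a) for a in sys.argv[2:]] # pairs: th, y0,z0 of foot_n
F=load(f"scene{k}")
def body(th,y0,z0):
    out=[]
    c,s=np.cos(th),np.sin(th)
    def tr(Q):
        Q=np.array(Q,float);y=Q[:,1]+45;z=Q[:,2]
        return M([495,227.3,np.radians(-11.4)],np.c_[Q[:,0],y0+c*y-s*z,18+z0+s*y+c*z])
    out.append(tr(rect(20,37,112)));out.append(tr([[20,37,12],[20,37,112],[-20,37,112],[-20,37,12]]))
    return out
cols=[(0,255,0),(0,0,255)]
pl=[]
for i in range(0,len(pf),3):
    pl+=[(b,cols[i//3]) for b in body(*pf[i:i+3])]
crop(F,285,165,95,75,8,f"om_{k}",pl)
E
python3 ovm.py 4 .235 -45 0 .275 -45 0
```

```text
(no output)
```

View pics/om_4.png

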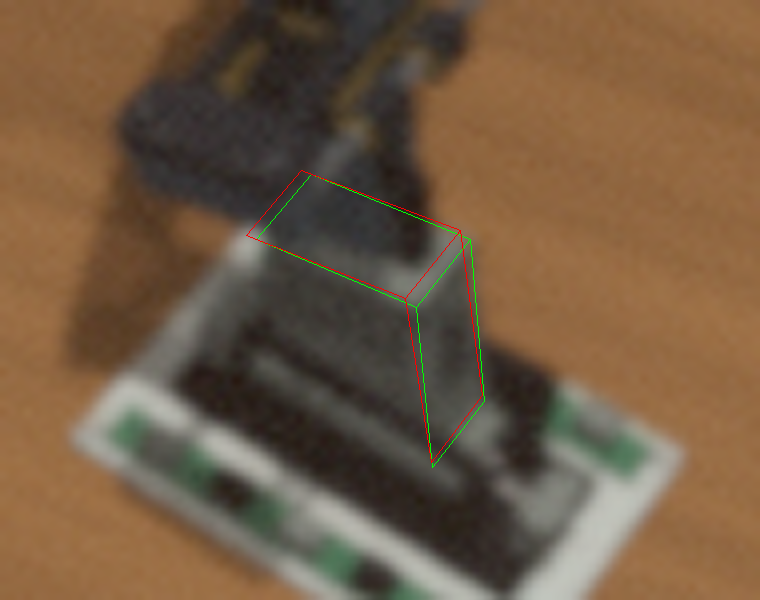

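The green outline (0.235 rad) matches the body, and the tool itself has tilted 0.275. I'll push a little further for margin and then ease back.

Request:
servo_tool(plan=[[[0.5, 0, 0], [0, 3, -0.5], 5], [[0.5, 0, 0], [0, 2.5, -0.5], 5], [[0, 0, 0], [0, 0.5, 0], 5], [[0, 0, 0], [0, 0, 0], 5], [[0, 0, 0], [0, 0, 0], 5], [[-1, 0, 0], [0, -2, 0.6], 5], [[-1, 0, 0], [0, -2, 0.6], 5], [[0, 0, 0], [0, 0, 0], 5], [[0, 0, 0], [0, 0, 0], 5], [[0, 0, 0], [0, 0, 0], 5]])

```text
time_s: 10.5
ee_pos: [490.1, 201.2, 145.8]
ee_rot: [-164.9, 0.0, -12.3]
force: [0.4, 2.5, -0.9]
gripper_width: 13.9
```

```bash
python3 mod.py; python3 snap.py 5;python3 ovm.py 5 .2 -45 0 .24 -45 0
```

```text
foot_p [ 1.5 48.4 22.7]
foot_n [  0.1 -38.5  -0.7]
tab [  0.3 -31.5 146.2]
tilt rad [ 0.264 -0.001 -0.015] F(sock) [-0.1  2.5 -0.9] T [ 0.72 -0.01  0.04] w 13.9 t 10.5
```

View pics/om_5.png

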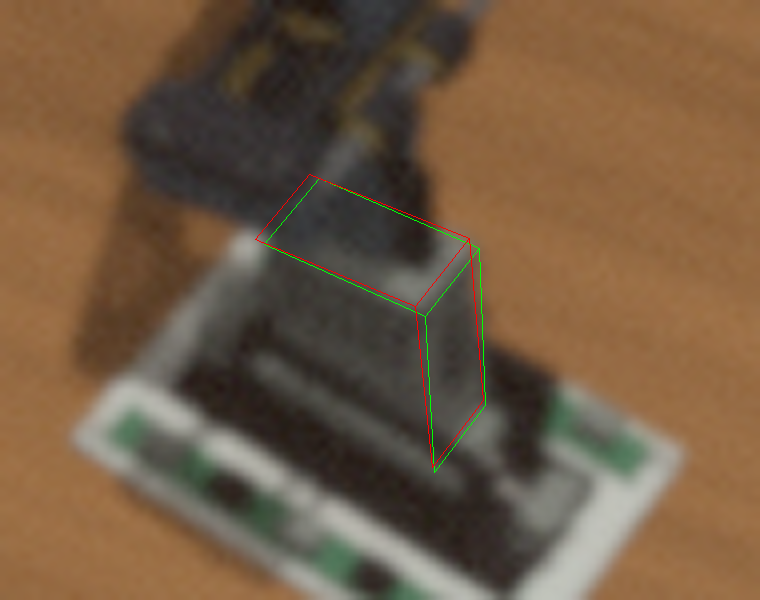

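Request:
servo_tool(plan=[[[-0.8, 0, 0], [0, -2, 0.3], 5], [[-0.8, 0, 0], [0, -2, 0.3], 5], [[-0.8, 0, 0], [0, -2, 0], 5], [[-0.8, 0, 0], [0, -2, 0], 5], [[0, 0, 0], [0, 0, 0], 5], [[0, 0, 0], [0, 0, 0], 5], [[0, 0, 0], [0, 0, 0], 5], [[0, 0, 0], [0, 0, 0], 5], [[0, 0, 0], [0, 0, 0], 5], [[0, 0, 0], [0, 0, 0], 5]])

```text
time_s: 11.85
ee_pos: [492.0, 209.4, 147.3]
ee_rot: [-168.3, 0.1, -12.4]
force: [-0.1, 3.7, -0.9]
gripper_width: 13.8
```

```bash
python3 mod.py; python3 snap.py 6;python3 ovm.py 6 .2 -45 0 .16 -45 0
```

```text
foot_p [ 1.6 50.5 19.9]
foot_n [  0.1 -37.6   1.6]
tab [  0.5 -22.  147.9]
tilt rad [ 0.205 -0.001 -0.017] F(sock) [-0.9  3.6 -0.9] T [1.17 0.11 0.1 ] w 13.8 t 11.85
```

View pics/om_6.png

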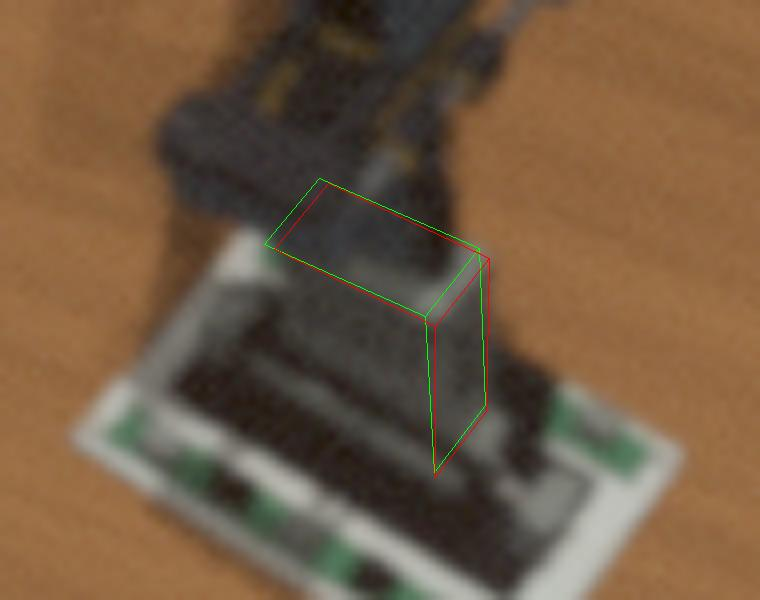

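```bash
python3 ovm.py 6 .165 -45.6 3.2 .165 -45 0
```

```text
(no output)
```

View pics/om_6.png

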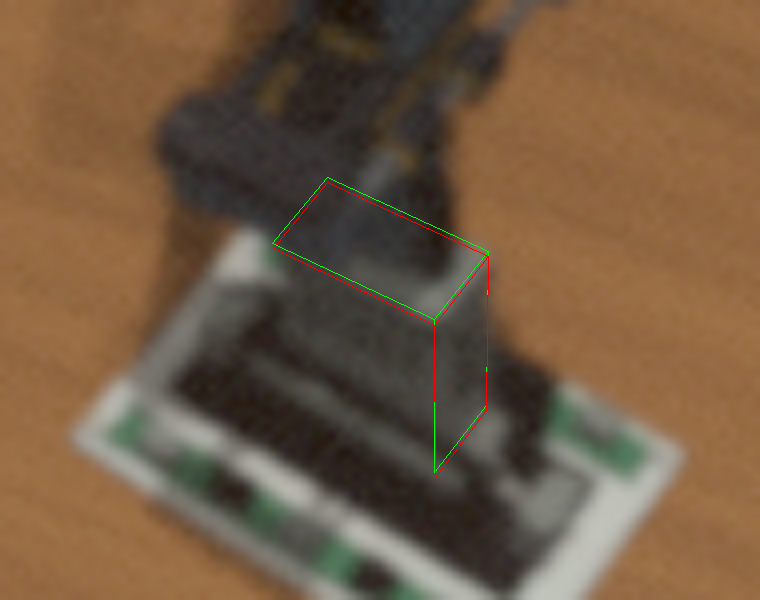

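The body sits higher than a pivot about foot_n would put it (green outline), so the +y end is resting on its roller. I'll rock back over that end.

Request:
servo_tool(plan=[[[-1.4, 0, 0], [0, -3.1, -1.0], 5], [[-1.4, 0, 0], [0, -3.1, -1.0], 5], [[-1.4, 0, 0], [0, -3.1, -1.0], 5], [[-1.4, 0, 0], [0, -3.1, -1.0], 5], [[-1.4, 0, 0], [0, -3.1, -1.0], 5], [[-1.4, 0, 0], [0, -3.1, -1.0], 5], [[0, 0, 0], [0, 0, 0], 5], [[0, 0, 0], [0, 0, 0], 5], [[0, 0, 0], [0, 0, 0], 5], [[0, 0, 0], [0, 0, 0], 5]])

```text
time_s: 13.2
ee_pos: [493.1, 213.6, 150.8]
ee_rot: [-178.5, 0.1, -12.2]
force: [-0.2, -0.6, -0.0]
gripper_width: 13.7
```

```bash
python3 mod.py; python3 snap.py 7;python3 ovm.py 7 .05 -46.7 13.5 .05 -45 0
```

```text
foot_p [ 1.3 34.4 13. ]
foot_n [  0.  -55.5  10.7]
tab [  0.9 -14.3 151.8]
tilt rad [ 0.026  0.002 -0.014] F(sock) [-0.  -0.6 -0. ] T [ 0.47  0.1  -0.02] w 13.7 t 13.2
```

View pics/om_7.png

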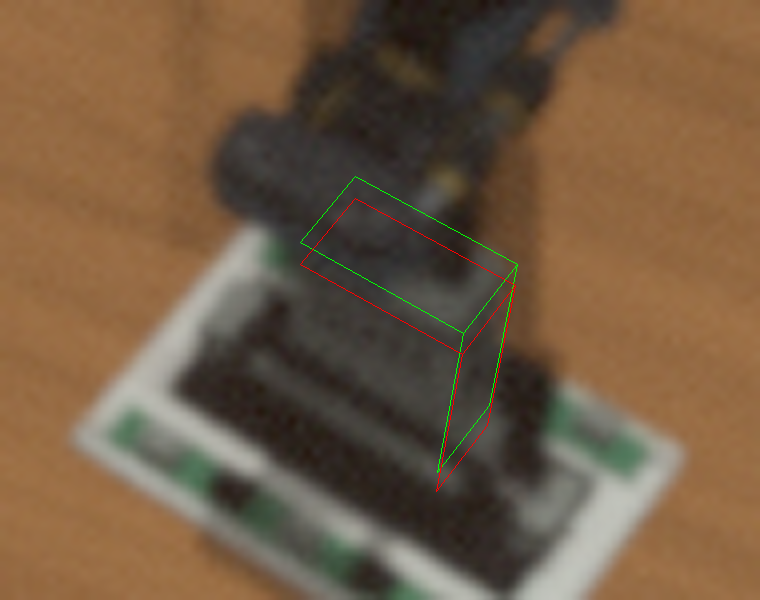

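The module is at about 0.09 rad and pivoting on the roller, with the tool rotation ahead of it. I'll push the tab more sideways and turn less.

Request:
servo_tool(plan=[[[-0.5, 0, 0], [0, -4.5, -1.7], 5], [[-0.5, 0, 0], [0, -4.5, -1.7], 5], [[-0.5, 0, 0], [0, -4.5, -1.7], 5], [[-0.8, 0, 0], [0, -4.5, -1.5], 5], [[-0.8, 0, 0], [0, -4.5, -1.5], 5], [[0, 0, 0], [0, -1, 0], 5], [[0, 0, 0], [0, 0, 0], 5], [[0, 0, 0], [0, 0, 0], 5], [[0, 0, 0], [0, 0, 0], 5], [[0, 0, 0], [0, 0, 0], 5]])

```text
time_s: 14.55
ee_pos: [496.1, 225.4, 156.4]
ee_rot: [176.3, 0.2, -11.8]
force: [-1.0, -3.2, 0.1]
gripper_width: 14.0
```

```bash
python3 mod.py; python3 snap.py 8;python3 ovm.py 8 .0 -46.7 18 .05 -46.7 13.5
```

```text
foot_p [ 1.3 35.4 14.7]
foot_n [  0.7 -54.4  20.6]
tab [  1.5  -0.4 157.4]
tilt rad [-0.065  0.004 -0.006] F(sock) [-0.3 -3.3  0.1] T [-0.98 -0.17  0.04] w 14.0 t 14.55
```

View pics/om_8.png

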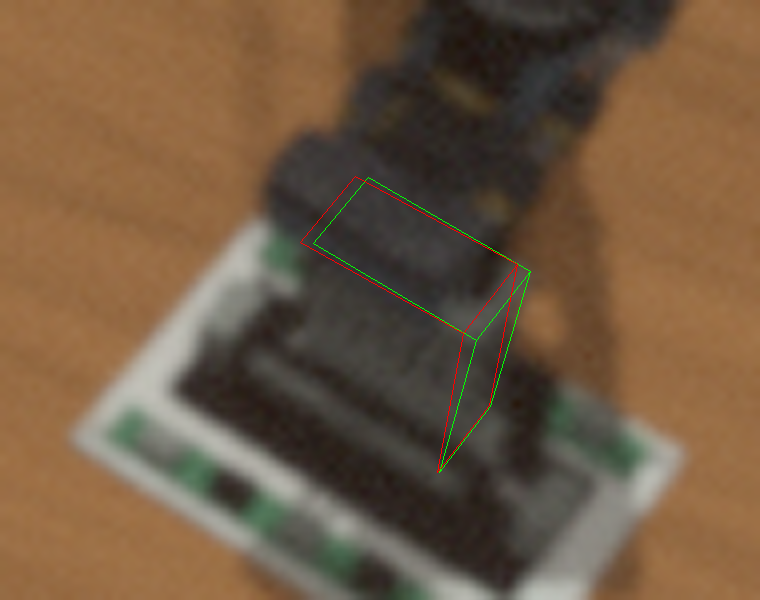

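The module is level: tab at −0.4 mm and z 157.4, against 158 predicted. Now I'll take it past level.

Request:
servo_tool(plan=[[[-0.6, 0, 0], [0, -4.5, -1.2], 5], [[-0.6, 0, 0], [0, -4.5, -1.2], 5], [[-0.6, 0, 0], [0, -4, -1.2], 5], [[-0.4, 0, 0], [0, -1.5, -0.5], 5], [[0, 0, 0], [0, 0, 0], 5], [[0, 0, 0], [0, 0, 0], 5], [[0, 0, 0], [0, 0, 0], 5], [[0, 0, 0], [0, 0, 0], 5], [[0, 0, 0], [0, 0, 0], 5], [[0, 0, 0], [0, 0, 0], 5]])

```text
time_s: 15.9
ee_pos: [497.7, 232.2, 158.9]
ee_rot: [172.9, 0.3, -11.7]
force: [0.5, -4.6, 1.0]
gripper_width: 13.7
```

```bash
python3 mod.py; python3 snap.py 9;python3 ovm.py 9 .0 -46.7 18 -.07 -46.6 24
```

```text
foot_p [ 1.3 35.1 15.3]
foot_n [  0.9 -54.2  26.4]
tab [  1.8   7.7 159.8]
tilt rad [-0.123  0.005 -0.005] F(sock) [ 1.4 -4.4  1. ] T [-0.96 -0.25  0.02] w 13.7 t 15.9
```

View pics/om_9.png

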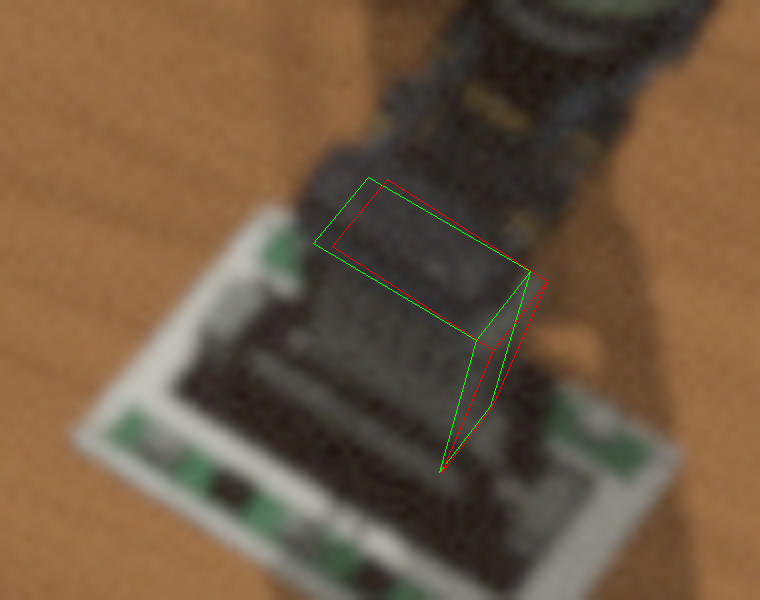

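Request:
servo_tool(plan=[[[-0.4, 0, 0], [0, -4, -0.8], 5], [[-0.4, 0, 0], [0, -3, -0.5], 5], [[0, 0, 0], [0, 0, 0], 5], [[0, 0, 0], [0, 0, 0], 5], [[1, 0, 0], [0, 2.5, 0.3], 5], [[1, 0, 0], [0, 2.5, 0.3], 5], [[1, 0, 0], [0, 2.5, 0.2], 5], [[0, 0, 0], [0, 0, 0], 5], [[0, 0, 0], [0, 0, 0], 5], [[0, 0, 0], [0, 0, 0], 5]])

```text
time_s: 17.25
ee_pos: [496.1, 228.3, 157.7]
ee_rot: [174.9, 0.4, -11.7]
force: [0.5, -1.6, -4.6]
gripper_width: 13.6
```

```bash
python3 mod.py; python3 snap.py 10;python3 ovm.py 10 .0 -46.7 18 0 -45 20
```

```text
foot_p [ 0.1 35.2 15.1]
foot_n [ -0.3 -54.4  23.2]
tab [  1.    2.9 158.6]
tilt rad [-0.09   0.008 -0.005] F(sock) [ 0.8 -1.5 -4.6] T [-0.55 -0.3   0.06] w 13.6 t 17.25
```

View pics/om_10.png

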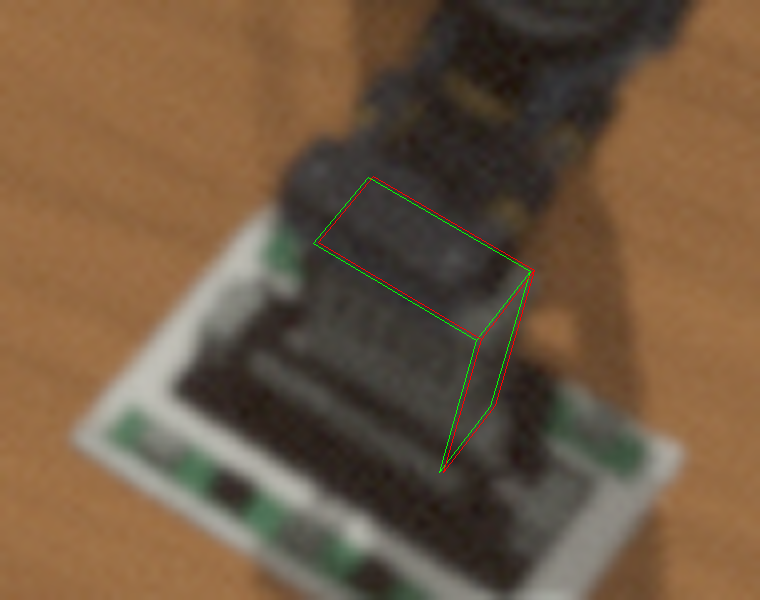

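The tool now carries −4.6 N vertical, which is about the module's weight, so both ends are free. Lifting straight up.

```bash
python3 plan.py 495.8 226.5 175 176.5 0.4 -11.7 5
```

```text
[[0.3, 0.0, 0.0], [-0.0, 0.7, -3.4]]
[[0.3, 0.0, 0.0], [-0.0, 0.7, -3.4]]
[[0.3, 0.0, 0.0], [-0.0, 0.6, -3.4]]
[[0.3, 0.0, 0.0], [-0.0, 0.6, -3.4]]
[[0.3, 0.0, 0.0], [-0.0, 0.6, -3.4]]
dpos [-0.3 -1.9 17.3] t 17.35 F [ 0.1 -2.4 -4.2] T [-0.59 -0.18  0.04] w 13.772275068468884
```

Request:
servo_tool(plan=[[[0.4, 0, 0], [0, 0.7, -3.5], 5], [[0.4, 0, 0], [0, 0.7, -3.5], 5], [[0.4, 0, 0], [0, 0.6, -3.5], 5], [[0.4, 0, 0], [0, 0.6, -3.5], 5], [[0, 0, 0], [0, 0.5, -5], 5], [[0, 0, 0], [0, 0.5, -5], 5], [[0, 0, 0], [0, 0, 0], 5], [[0, 0, 0], [0, 0, 0], 5], [[0, 0, 0], [0, 0, 0], 5], [[0, 0, 0], [0, 0, 0], 5]])

```text
time_s: 18.6
ee_pos: [496.2, 228.8, 183.8]
ee_rot: [176.9, 0.4, -11.7]
force: [1.0, 0.6, -6.5]
gripper_width: 14.1
```

```bash
python3 mod.py; python3 snap.py 11;python3 ovm.py 11 .0 -46 42 0.03 -46 42
```

```text
foot_p [ 0.2 40.  42.5]
foot_n [ -0.3 -49.8  47.4]
tab [  1.    2.8 184.7]
tilt rad [-0.055  0.007 -0.005] F(sock) [ 0.8  0.8 -6.5] T [-0.01 -0.23  0.05] w 14.1 t 18.6
```

View pics/om_11.png

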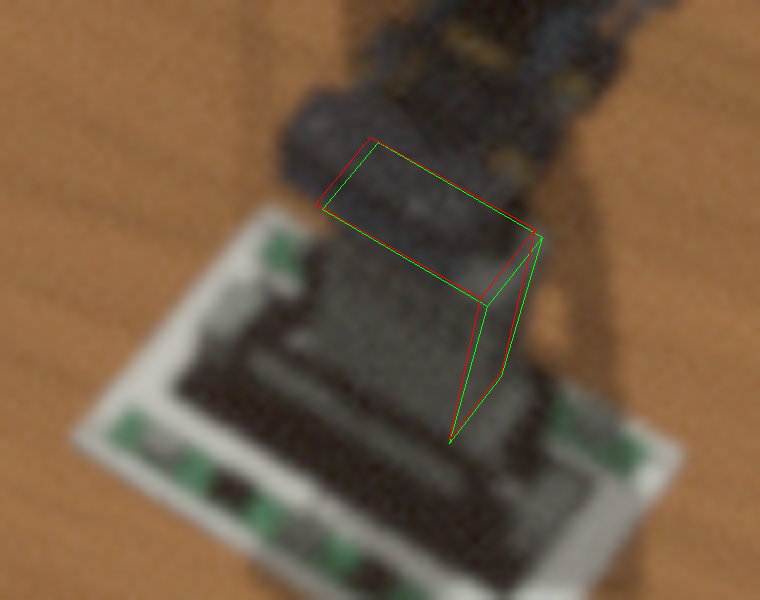

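Lifted clear of the rollers with Fz −6.5 N. I'll keep going straight up.

Request:
servo_tool(plan=[[[0, 0, 0], [0, 0.5, -8], 5], [[0, 0, 0], [0, 0.5, -11], 5], [[0, 0, 0], [0, 0.5, -11], 5], [[0, 0, 0], [0, 0.5, -11], 5], [[0, 0, 0], [0, 0.5, -11], 5], [[0, 0, 0], [0, 0.5, -11], 5], [[0, 0, 0], [0, 0.5, -11], 5], [[0, 0, 0], [0, 0.5, -8], 5], [[0, 0, 0], [0, 0, -2], 5], [[0, 0, 0], [0, 0, 0], 5]])

```text
time_s: 19.95
ee_pos: [496.6, 229.4, 274.6]
ee_rot: [176.9, 0.4, -11.7]
force: [-1.4, -0.3, -5.6]
gripper_width: 13.9
```

```bash
python3 mod.py; python3 snap.py 12
python3 - <<'E'
from h import *
crop(load("scene12"),285,125,100,95,6,"s_12")
crop(load("top12"),140,180,100,95,6,"t_12")
E
```

```text
foot_p [  0.4  40.8 133.3]
foot_n [-1.000e-01 -4.910e+01  1.382e+02]
tab [  1.3   3.4 275.5]
tilt rad [-0.054  0.008 -0.005] F(sock) [-1.3 -0.5 -5.6] T [ 0.06 -0.13  0.03] w 13.9 t 19.95
```

View pics/s_12.png

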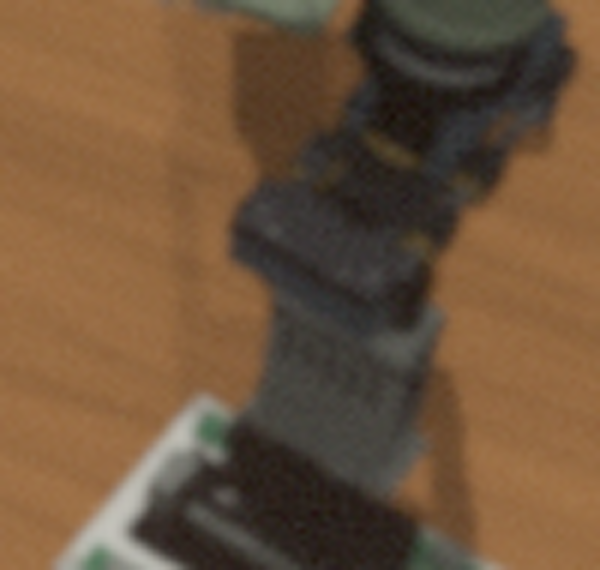

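The module is out of the socket and hanging in the grip. I'll measure its remaining tilt with an overlay.

```bash
sed -i 's/crop(F,285,165,95,75,8/crop(F,300,160,75,75,8/' ovm.py; sed -i 's/    return out/    out.append(tr([[20,45,0],[20,-45,0],[20,-45,4],[20,-37,12],[20,-37,112],[20,37,112],[20,37,12],[20,45,4]]))\n    return out/' ovm.py; python3 ovm.py 12 0 -41.6 135.5 -.055 -49.2 138.2
```

```text
(no output)
```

View pics/om_12.png

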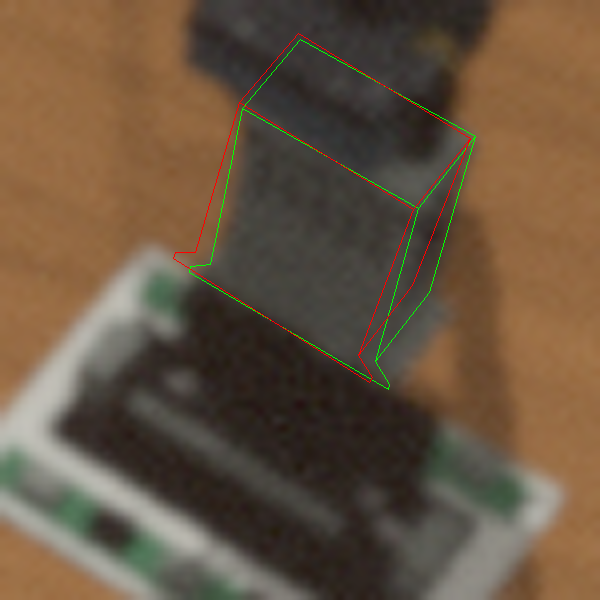

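The green (level) outline's edge slopes match, so the module hangs upright while the tool reads −0.055 rad. I'll keep that roll and carry it to the bin.

```bash
python3 plan.py 470 -225 265 176.9 0 7 20
```

```text
[[-0.0, 0.1, -0.9], [3.3, 22.5, 1.7]]
[[-0.0, 0.1, -0.9], [3.0, 22.5, 1.7]]
[[-0.0, 0.1, -0.9], [2.6, 22.6, 1.7]]
[[-0.0, 0.1, -0.9], [2.2, 22.6, 1.7]]
[[-0.0, 0.1, -0.9], [1.8, 22.6, 1.7]]
[[-0.0, 0.1, -0.9], [1.5, 22.7, 1.7]]
[[-0.0, 0.1, -0.9], [1.1, 22.7, 1.7]]
[[-0.0, 0.1, -0.9], [0.7, 22.7, 1.7]]
[[-0.0, 0.1, -0.9], [0.4, 22.7, 1.7]]
[[-0.0, 0.1, -0.9], [-0.0, 22.7, 1.7]]
[[-0.0, 0.1, -0.9], [-0.4, 22.7, 1.7]]
[[-0.0, 0.1, -0.9], [-0.8, 22.7, 1.7]]
[[-0.0, 0.1, -0.9], [-1.1, 22.7, 1.7]]
[[-0.0, 0.1, -0.9], [-1.5, 22.6, 1.7]]
[[-0.0, 0.1, -0.9], [-1.9, 22.6, 1.7]]
[[-0.0, 0.1, -0.9], [-2.2, 22.6, 1.7]]
[[-0.0, 0.1, -0.9], [-2.6, 22.5, 1.7]]
[[-0.0, 0.1, -0.9], [-3.0, 22.5, 1.7]]
[[-0.0, 0.1, -0.9], [-3.3, 22.5, 1.7]]
[[-0.0, 0.1, -0.9], [-3.7, 22.4, 1.7]]
dpos [ -26.5 -454.4   -9.3] t 20.05 F [-0.8  0.  -6.6] T [ 0.03 -0.06 -0.02] w 13.859777907405766
```

Request:
servo_tool(plan=[[[0, 0.1, -0.5], [2, 8, 1], 5], [[0, 0.1, -0.9], [3, 16, 1.5], 5], [[0, 0.1, -0.9], [2.6, 22, 1.7], 5], [[0, 0.1, -0.9], [2.2, 24, 1.7], 5], [[0, 0.1, -0.9], [1.8, 24, 1.7], 5], [[0, 0, -0.9], [1.5, 24, 1.7], 5], [[0, 0, -0.9], [1.1, 24, 1.7], 5], [[0, 0, -0.9], [0.7, 24, 1.7], 5], [[0, 0, -0.9], [0.4, 24, 1.7], 5], [[0, 0, -0.9], [0, 24, 1.7], 5]])

```text
time_s: 21.3
ee_pos: [480.6, 3.6, 266.8]
ee_rot: [176.6, 0.8, -2.6]
force: [-0.6, 0.2, -7.2]
gripper_width: 13.8
```

```bash
python3 plan.py 470 -225 260 176.9 0 7 10
```

```text
[[0.0, 0.1, -0.9], [-0.0, 22.8, 2.0]]
[[0.0, 0.1, -0.9], [-0.4, 22.8, 2.0]]
[[0.0, 0.1, -0.9], [-0.8, 22.8, 2.0]]
[[0.0, 0.1, -0.9], [-1.2, 22.8, 2.0]]
[[0.0, 0.1, -0.9], [-1.6, 22.8, 2.0]]
[[0.0, 0.1, -0.9], [-1.9, 22.7, 2.0]]
[[0.0, 0.1, -0.9], [-2.3, 22.7, 2.0]]
[[0.0, 0.1, -0.9], [-2.7, 22.7, 1.9]]
[[0.0, 0.1, -0.9], [-3.1, 22.6, 1.9]]
[[0.0, 0.1, -0.9], [-3.5, 22.6, 1.9]]
dpos [ -10.6 -228.6   -6.8] t 21.3 F [-0.6  0.2 -7.2] T [ 0.06 -0.13  0.01] w 13.76210371035088
```

Request:
servo_tool(plan=[[[0, 0.1, -1], [0, 25, 2], 5], [[0, 0.1, -1], [-0.4, 26, 2], 5], [[0, 0.1, -1], [-0.8, 26, 2], 5], [[0, 0.1, -1], [-1.2, 26, 2], 5], [[0, 0.1, -1], [-1.6, 26, 2], 5], [[0, 0.1, -1], [-2, 26, 2], 5], [[0, 0.1, -1], [-2.3, 26, 2], 5], [[0, 0.1, -1], [-2.7, 24, 2], 5], [[0, 0, -0.5], [-3, 14, 2], 5], [[0, 0, -0.3], [-2, 5, 2], 5]])

```text
time_s: 22.55
ee_pos: [463.0, -234.1, 257.6]
ee_rot: [176.7, 0.9, 6.5]
force: [0.5, 0.6, -6.4]
gripper_width: 13.7
```

```bash
python3 plan.py 470 -225 160 176.9 0 7 10; python3 snap.py 13
python3 - <<'E'
from h import *
crop(load("scene13"),160,80,110,110,5.4,"s_13")
crop(load("top13"),280,180,100,100,5.4,"t_13")
E
```

```text
[[0.0, 0.1, -0.0], [1.0, -1.4, 9.7]]
[[0.0, 0.1, -0.0], [0.9, -1.4, 9.7]]
[[0.0, 0.1, -0.0], [0.9, -1.4, 9.7]]
[[0.0, 0.1, -0.0], [0.9, -1.4, 9.7]]
[[0.0, 0.1, -0.0], [0.9, -1.4, 9.7]]
[[0.0, 0.1, -0.0], [0.9, -1.4, 9.7]]
[[0.0, 0.1, -0.0], [0.9, -1.4, 9.7]]
[[0.0, 0.1, -0.0], [0.9, -1.4, 9.7]]
[[0.0, 0.1, -0.0], [0.8, -1.4, 9.7]]
[[0.0, 0.1, -0.0], [0.8, -1.4, 9.7]]
dpos [  7.    9.1 -97.6] t 22.55 F [ 0.5  0.6 -6.4] T [ 0.1  -0.09 -0.02] w 13.741217113890052
```

View pics/s_13.png

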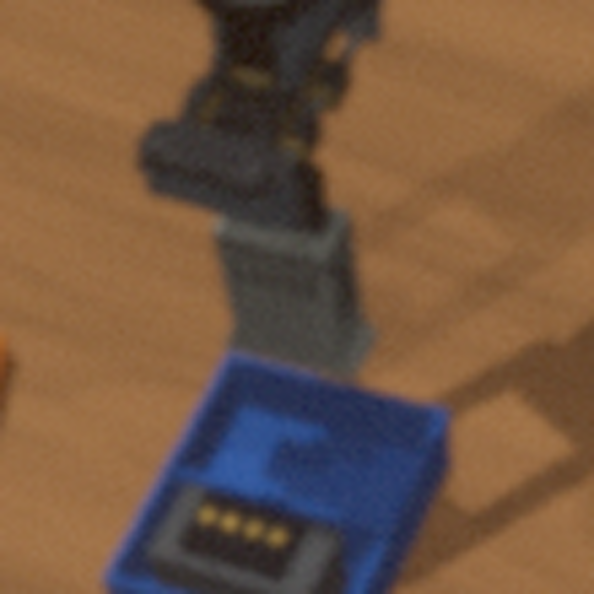

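View pics/t_13.png

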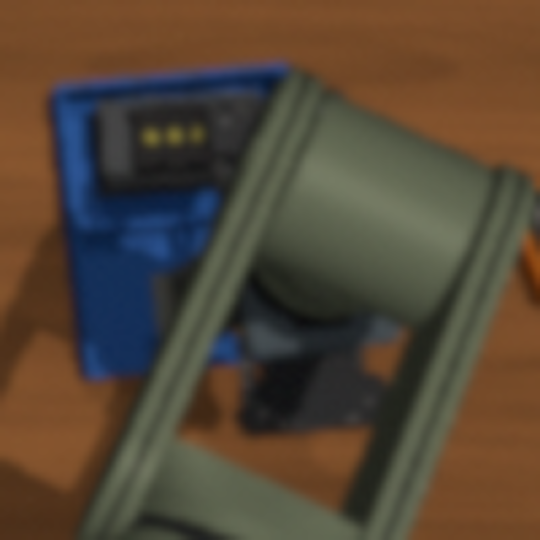

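```bash
cat > ovt.py <<'E'
# overlay module at world tab position, yaw, tilt list
import sys;from fit import *
from workcell import env
k,u0,v0=sys.argv[1],int(sys.argv[2]),int(sys.argv[3]);tl=[float(a) for a in sys.argv[4:]]
s=env.state();r=R.from_euler("xyz",s["ee_rot"],degrees=True);tab=s["ee_pos"]+r.apply([0,0,-19])
yaw=np.radians(s["ee_rot"][2]);pl=[]
for t,c in zip(tl,[(0,255,0),(0,0,255)]):
    A=R.from_euler("z",yaw)*R.from_euler("x",t)
    for Q in(rect(20,37,112),[[20,45,0],[20,-45,0],[20,-45,4],[20,-37,12],[20,-37,112],[20,37,112],[20,37,12],[20,45,4]],[[20,45,0],[-20,45,0],[-20,45,4],[-20,37,12],[-20,37,112],[20,37,112],[20,37,12],[20,45,4]]):
        pl.append((tab+A.apply(np.array(Q,float)-[0,0,140]),c))
crop(load(f"scene{k}"),u0,v0,75,75,8,f"ot_{k}",pl)
E
python3 ovt.py 13 180 95 0 0.05
```

```text
(no output)
```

View pics/ot_13.png

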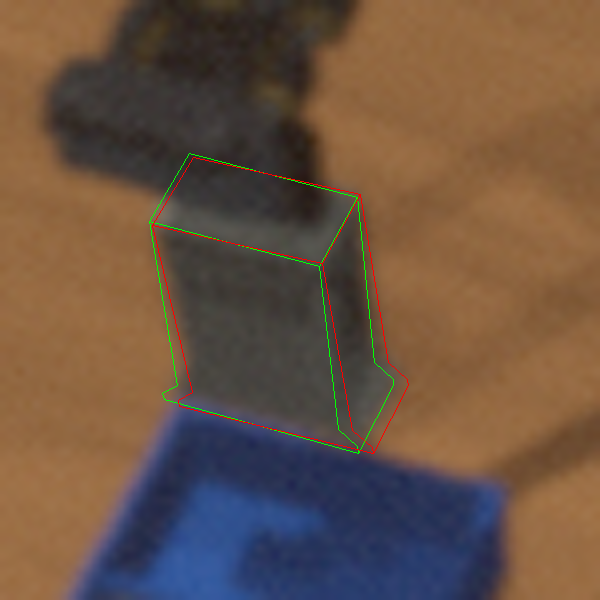

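The module hangs nearly upright, about +0.015 rad. I'll centre it and lower.

Request:
servo_tool(plan=[[[-0.4, 0.2, 0], [3, -3, 0], 5], [[-0.4, 0.2, 0], [3, -3, 0], 5], [[0, 0.2, 0], [2, -2, 4], 5], [[0, 0.2, 0], [0, -0.5, 12], 5], [[0, 0, 0], [0, -0.7, 15], 5], [[0, 0, 0], [0, -0.7, 15], 5], [[0, 0, 0], [0, -0.7, 15], 5], [[0, 0, 0], [0, -0.7, 15], 5], [[0, 0, 0], [0, -0.5, 8], 5], [[0, 0, 0], [0, 0, 0], 5]])

```text
time_s: 23.9
ee_pos: [469.0, -222.8, 165.8]
ee_rot: [176.1, 0.3, 6.8]
force: [0.9, -0.2, -5.7]
gripper_width: 13.6
```

```bash
python3 plan.py 470 -225 130 176.2 0 7 5; python3 snap.py 14;python3 ovt.py 14 180 95 0 0.03
```

```text
[[0.0, 0.1, -0.0], [0.2, -0.0, 7.2]]
[[0.0, 0.1, -0.0], [0.2, -0.0, 7.2]]
[[0.0, 0.1, -0.0], [0.2, -0.0, 7.2]]
[[0.0, 0.1, -0.0], [0.2, -0.0, 7.2]]
[[0.0, 0.1, -0.0], [0.1, -0.0, 7.2]]
dpos [  1.   -2.2 -35.8] t 23.9 F [ 0.9 -0.2 -5.7] T [ 0.07 -0.11 -0.07] w 13.614377004398138
```

View pics/ot_14.png

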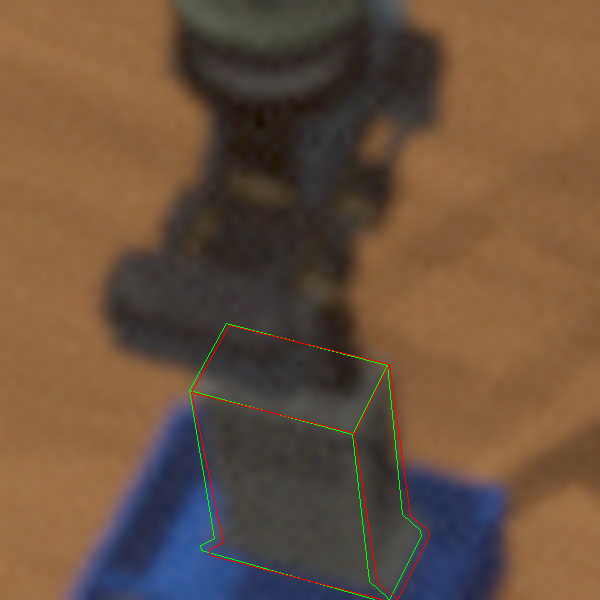

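Request:
servo_tool(plan=[[[0, 0.1, 0], [0, 0, 9], 5], [[0, 0.1, 0], [0, 0, 9], 5], [[0, 0, 0], [0, 0, 8], 5], [[0, 0, 0], [0, 0, 5], 5], [[0, 0, 0], [0, 0, 2], 5], [[0, 0, 0], [0, 0, 1], 5], [[0, 0, 0], [0, 0, 1], 5], [[0, 0, 0], [0, 0, 0], 5], [[0, 0, 0], [0, 0, 0], 5], [[0, 0, 0], [0, 0, 0], 5]])

```text
time_s: 25.25
ee_pos: [471.2, -226.3, 131.1]
ee_rot: [175.9, -0.2, 6.8]
force: [-0.1, 0.5, -5.1]
gripper_width: 13.8
```

```bash
python3 plan.py 470 -225 126 176.2 0 7 1
```

```text
[[0.3, -0.2, -0.2], [-1.0, -1.8, 4.9]]
dpos [-1.2  1.3 -5.1] t 25.25 F [-0.1  0.5 -5.1] T [ 0.12 -0.07 -0.01] w 13.822406532893035
```

Request:
servo_tool(plan=[[[0, 0, 0], [0, 0, 1], 5], [[0, 0, 0], [0, 0, 1], 5], [[0, 0, 0], [0, 0, 1], 5], [[0, 0, 0], [0, 0, 1], 5], [[0, 0, 0], [0, 0, 0.8], 5], [[0, 0, 0], [0, 0, 0.5], 5], [[0, 0, 0], [0, 0, 0], 5], [[0, 0, 0], [0, 0, 0], 5], [[0, 0, 0], [0, 0, 0], 5], [[0, 0, 0], [0, 0, 0], 5]])

```text
time_s: 26.5
ee_pos: [471.3, -226.7, 126.2]
ee_rot: [175.9, -0.2, 6.8]
force: [-0.3, -0.2, -3.9]
gripper_width: 13.6
```

```bash
python3 plan.py 470 -225 126 176.2 0 7 1;python3 snap.py 15;python3 ovt.py 15 180 105 0 0.03
```

```text
[[0.3, -0.2, -0.3], [-1.1, -1.8, 0.1]]
dpos [-1.3  1.7 -0.2] t 26.5 F [-0.3 -0.2 -3.9] T [ 0.08  0.05 -0.07] w 13.600283858806204
```

View pics/ot_15.png

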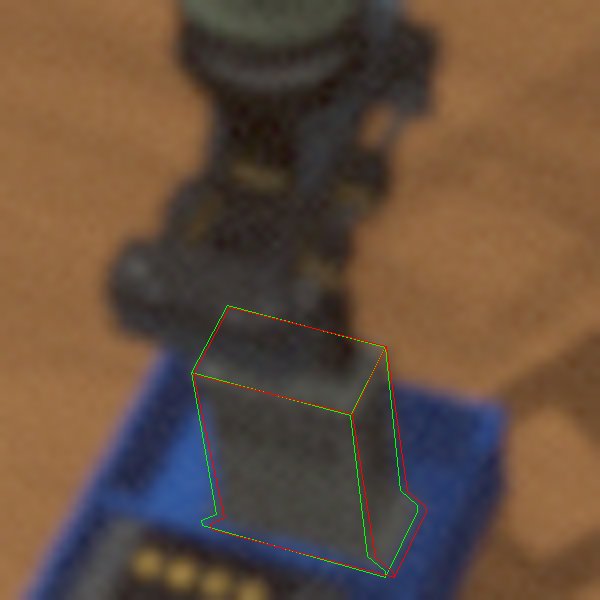

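Request:
servo_tool(plan=[[[0, 0, 0], [0, 0, 0.7], 5], [[0, 0, 0], [0, 0, 0.7], 5], [[0, 0, 0], [0, 0, 0.7], 5], [[0, 0, 0], [0, 0, 0.7], 5], [[0, 0, 0], [0, 0, 0], 5], [[0, 0, 0], [0, 0, 0], 5], [[0, 0, 0], [0, 0, 0], 5], [[0, 0, 0], [0, 0, 0], 5], [[0, 0, 0], [0, 0, 0], 5], [[0, 0, 0], [0, 0, 0], 5]], squeeze=30)

```text
time_s: 27.85
ee_pos: [471.3, -226.6, 126.2]
ee_rot: [175.8, -0.3, 6.7]
force: [-2.2, 1.6, 2.4]
gripper_width: 13.7
```

```bash
python3 plan.py 470 -225 126 176.2 0 7 1
```

```text
[[0.4, -0.2, -0.3], [-1.1, -1.8, 0.0]]
dpos [-1.3  1.6 -0.2] t 27.85 F [-2.2  1.6  2.4] T [ 0.27  0.51 -0.07] w 13.737980145500535
```

It's on the floor: z stalled at 126.2 and Fz is +2.4 N. I'll soften the grip, then open.

Request:
servo_tool(plan=[[[0, 0, 0], [0, 0, 0.3], 5], [[0, 0, 0], [0, 0, 0.3], 5], [[0, 0, 0], [0, 0, 0], 5], [[0, 0, 0], [0, 0, 0], 5], [[0, 0, 0], [0, 0, 0], 5], [[0, 0, 0], [0, 0, 0], 15], [[0, 0, 0], [0, 0, 0], 18], [[0, 0, 0], [0, 0, 0], 24], [[0, 0, 0], [0, 0, 0], 30], [[0, 0, 0], [0, 0, 0], 36]], squeeze=4)

```text
time_s: 29.1
ee_pos: [473.6, -228.0, 125.9]
ee_rot: [175.6, -0.5, 6.8]
force: [-0.9, -0.2, 0.1]
gripper_width: 35.3
```

```bash
python3 plan.py 471 -226 226 180 0 7 10; python3 snap.py 16;python3 ovt.py 16 180 105 0 0.03
```

```text
[[0.4, -0.1, -0.0], [-0.1, 0.5, -10.0]]
[[0.4, -0.1, -0.0], [-0.1, 0.5, -10.0]]
[[0.4, -0.1, -0.0], [-0.2, 0.4, -10.0]]
[[0.4, -0.1, -0.0], [-0.2, 0.3, -10.0]]
[[0.4, -0.1, -0.0], [-0.2, 0.2, -10.0]]
[[0.4, -0.1, -0.0], [-0.2, 0.1, -10.0]]
[[0.4, -0.1, -0.0], [-0.2, 0.1, -10.0]]
[[0.4, -0.1, -0.0], [-0.2, -0.0, -10.0]]
[[0.4, -0.1, -0.0], [-0.2, -0.1, -10.0]]
[[0.4, -0.1, -0.0], [-0.2, -0.2, -10.0]]
dpos [ -2.6   2.  100.1] t 29.1 F [-0.9 -0.2  0.1] T [ 0.07 -0.13 -0.06] w 35.27154710082736
```

View pics/ot_16.png

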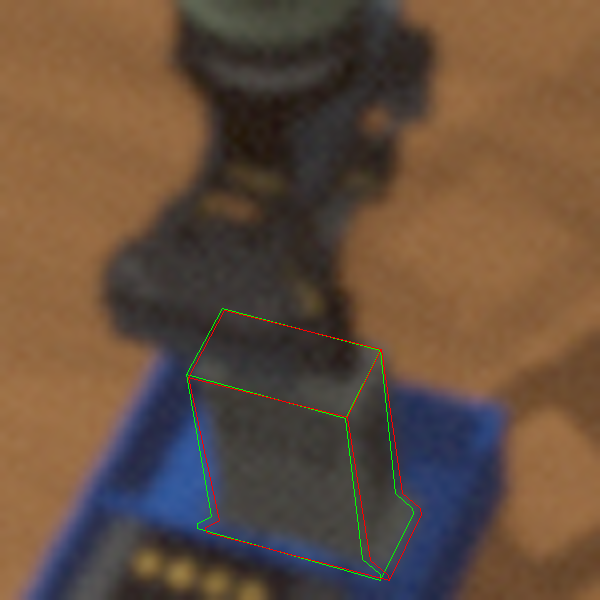

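The module stands on its own and the fingers are clear (35 mm open, force about 0). Retreating straight up.

Request:
servo_tool(plan=[[[0, 0, 0], [-1, 0, 0], 40], [[0, 0, 0], [0, 0.3, -5], 40], [[0, 0, 0], [0, 0.5, -8], 40], [[0, 0, 0], [0, 0.7, -10], 40], [[0, 0, 0], [0, 0.7, -10], 40], [[0, 0, 0], [0, 0.7, -10], 40], [[0, 0, 0], [0, 0.7, -15], 40], [[0, 0, 0], [0, 0.7, -20], 40], [[0, 0, 0], [0, 0, -25], 40], [[0, 0, 0], [0, 0, -15], 40]])

```text
time_s: 30.45
ee_pos: [470.5, -223.4, 251.3]
ee_rot: [175.6, -0.6, 6.8]
force: [0.4, -0.7, 0.0]
gripper_width: 40.2
```

```bash
python3 plan.py 300 -200 300 180 0 7 8
```

```text
[[0.5, -0.1, -0.0], [-20.8, -4.9, -6.7]]
[[0.5, -0.1, -0.0], [-20.8, -5.0, -6.6]]
[[0.5, -0.1, -0.0], [-20.8, -5.1, -6.5]]
[[0.5, -0.1, -0.0], [-20.8, -5.1, -6.5]]
[[0.5, -0.1, -0.0], [-20.8, -5.2, -6.4]]
[[0.5, -0.1, -0.0], [-20.8, -5.3, -6.3]]
[[0.5, -0.1, -0.0], [-20.8, -5.4, -6.2]]
[[0.5, -0.1, -0.0], [-20.8, -5.4, -6.2]]
dpos [-170.5   23.4   48.7] t 30.45 F [ 0.4 -0.7  0. ] T [ 0.03 -0.09 -0.01] w 40.18514250062625
```

Module top is at z = 167 and the TCP is at 251, so it's clear. I'll back off toward the robot and then look.

Request:
servo_tool(plan=[[[0.5, 0, 0], [-10, -3, -6], 40], [[0.5, 0, 0], [-20, -5, -6], 40], [[0.5, 0, 0], [-20, -5, -6], 40], [[0.5, 0, 0], [-20, -5, -6], 40], [[0.5, 0, 0], [-20, -5, -6], 40], [[0.5, 0, 0], [-15, -5, -6], 40], [[0, 0, 0], [-8, 0, 0], 40], [[0, 0, 0], [0, 0, 0], 40], [[0, 0, 0], [0, 0, 0], 40], [[0, 0, 0], [0, 0, 0], 40]])

```text
time_s: 31.7
ee_pos: [345.0, -205.7, 286.9]
ee_rot: [178.8, -0.6, 6.7]
force: [0.5, -0.9, -0.5]
gripper_width: 40.3
```

```bash
python3 snap.py 17
python3 - <<'E'
from fit import *
b=[518.7,-219.4,np.radians(7)]
n=[]
for t in(0,):
    o=M(b,[[-48.75,0,5]])[0];o[:2]+=0
    o=np.array([471,-226,5.]);A=R.from_euler("z",6.8,degrees=True)
    for Q in(rect(20,37,112),rect(7,31,162),[[20,45,0],[20,-45,0],[20,-45,4],[20,-37,12],[20,-37,112],[20,37,112],[20,37,12],[20,45,4]]):
        n.append((o+A.apply(np.array(Q,float)),(0,255,0)))
crop(load("scene17"),170,115,90,90,6.6,"f_s",n);crop(load("top17"),270,175,90,90,6.6,"f_t",n)
a=np.ascontiguousarray(load("scene17")["pixels"][:,:,::-1]);cv2.imwrite("pics/f_full.png",cv2.resize(a,(800,600)))
E
python3 -c "
import sys;sys.path.insert(0,'.')
from workcell import env;s=env.state();print(s['time_s'],s['ee_pos'],s['force'])"
```

```text
31.8 [ 344.99302649 -205.6747514   286.87418889] [ 0.56954033 -0.7266338  -0.49432184]
```

View pics/f_s.png

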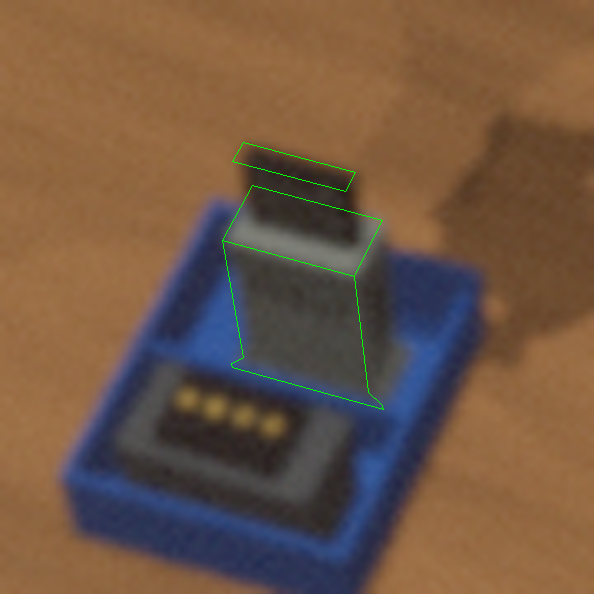

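View pics/f_t.png

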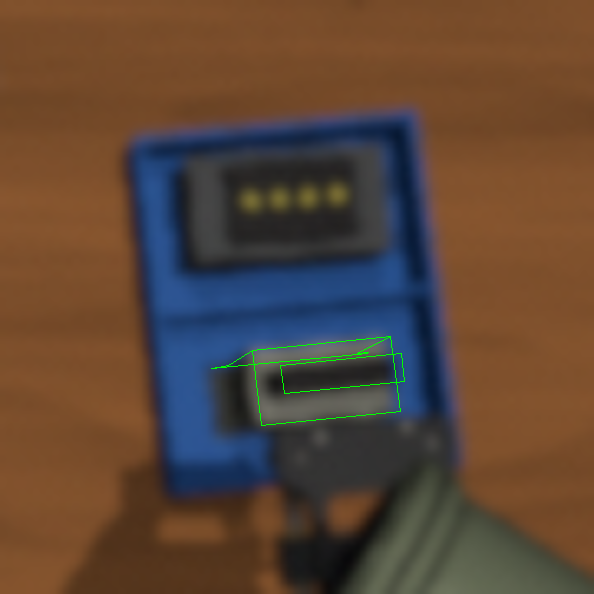

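View pics/f_full.png

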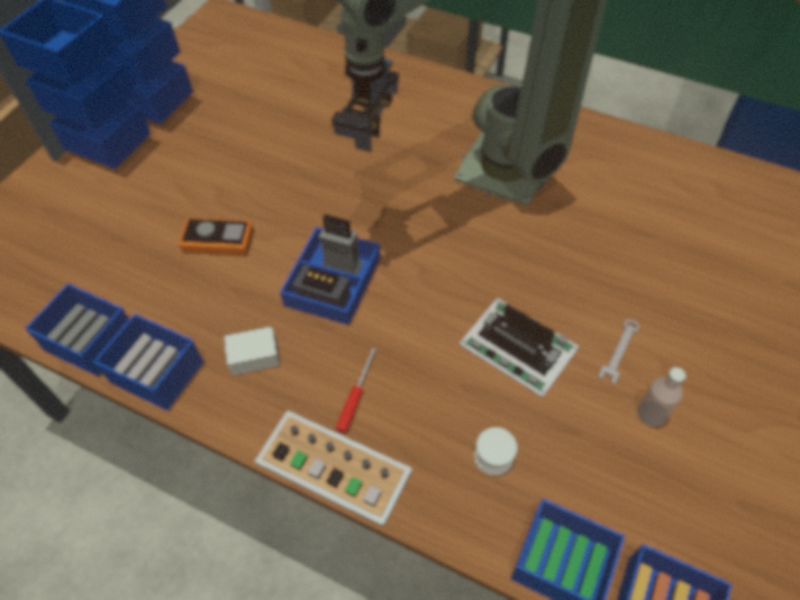

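The pictures show the module upright on its foot in the near compartment, clear of all four walls. In the scene crop its body top runs from (225,240) to (382,222). The socket is empty and the bystanders are where they were. Handing in.

```bash
python3 -c "
from workcell import env
print(env.job_done());s=env.state();print(s['time_s'],s['force'])"
```

```text
the job is handed in; nothing more can be done
None
the job is handed in; nothing more can be done
```

The module is out of its socket and standing upright on its foot in the empty compartment of the blue bin, and the job is handed in (no verdict is reported). I leaned it toward −y until the +y end popped onto its roller. I then rocked it back past level to free the −y end, lifted it straight out and set it down at about 32 s of the 48 s allowed.

**Order of release:** no sensor sees the catches, so I judged this from tab positions and picture overlays. At level, the tab height matched the roller-supported geometry to under 1 mm. After the second pop the tool carried only the module's weight, about 5–6 N.

**Final checks:**
- **Module:** it is upright and clear of all four walls. It sits about 3 mm from where the tool pose put it, well inside the compartment margins.
- **Robot:** the gripper is open and more than 100 mm away, with about zero force.
- **Other things:** the bin and the bystanders look unmoved in the scene picture.

**Deviations:** the tab turned about 0.05 rad in the pads while rocking, so the tool was slightly tilted when the module was level, and I allowed for that when placing it. The gripper also shifted about 2 mm sideways as it opened. The forces I read stayed below 8 N, but readings came only at the end of each move, so I did not see the peaks during the rocking.

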